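# Put the jar caddy away in the spray booth

## Robot

A 6-joint arm with a two-finger parallel gripper is mounted at the origin on the work surface. World frame = base frame: x ahead of the robot, y to its left, z up, the work surface at z = 0. Lengths are in m, angles in rad, forces in N, time in s.
With the tool pointing down it reaches from about 0.35 to 0.975 m from the base axis. Payload 4.9 kg.
Tool frame: the origin (TCP) lies at the very end of the fingers, on their centre line; the grasp point (between the pads) lies 19 mm behind it; x points along the fingers, y is the direction in which the jaws open and shut, and the axes are right-handed (so a half turn about x gives the same grasp; the last joint's range is limited). The gripper opens to 85 mm and grips with 20 to 120 N. Pads are 22 mm wide; open, the fingers measure 114 mm over their backs; the gripper's body (76 mm by 85 mm) begins 54 mm behind the grasp point. The pads swing forward as they close: fully open they stand 13 mm farther back than shut.
Start: joints at [-1.368, 0.053, 1.613, -0, 1.476, -0.119], TCP at [0.198, -0.593, 0.231] pointing down, gripper open.
Joint ranges: [-3.01, 3.01], [-1.01, 2.22], [0.06, 2.58], [-1.02, 4.17], [0.09, 2.62], [-3.14, 3.14]. Speed limits (rad/s): [2.57, 2.57, 3.14, 3.14, 3.14, 3.14].

## Interface

Orientations are given as a rotation vector (axis times angle).
In Python, from station import ctrl, get_image, calibration, finish_job, search_frame, cut_out, mark_of gives the robot as it stands. The module is installed in compiled form; this text tells all that it offers.
- The arm moves only by the tool arm_command, never from a script. Its argument "plan" is a list that holds one entry, the list of rows, each a list of 7 numbers: the shift along the tool's x, y, z in m, then the turn, a rotation vector about the tool's x, y, z in degrees, then the finger opening in m, from 0 to 0.0854. A call has 1 to 20 rows; each row shifts and turns the pose as measured when the row begins, along the tool's axes as they then stand; what a row does not reach is not made up. A row lasts 1/12 s, in which the tool goes at most 41.7 mm and 7.16 degrees, less where a joint would pass 70% of its speed; a pose out of reach is approached as far as the arm can. A call with a gripper value outside its range is refused whole. The fingers move at their own pace and stop on an object; "squeeze" is the grip in N (left out, the last holds). Time passes only in rows, so rows that do not move let the fingers close. It gives the time, the measured TCP pose, the force and the opening at its end, in the units of the state.
- ctrl.get_obs(): the state, without advancing time (a new reading comes with each control period).
- get_image(name): name is "scene" or "top" or "wrist"; returns the picture (400x640x3 uint8, red, green, blue); there is no depth.
- calibration(name): a dict with "fx", "fy", "cx", "cy" (pixels), "cam_to_world" (4x4, takes a point from camera to world coordinates); the wrist camera has in their place "hand_eye" (4x4, takes a point from camera to tool coordinates, whose origin is the TCP and whose axes are the tool frame's). Camera axes: x right, y down, z forward; pixel columns grow to the right and rows downward; lengths in m; the calibration is good to about 2 mm. A picture is of the moment at which its call begins: read the wrist's pose just before it. calibration takes no time and is no camera call.
- finish_job(): hands the job in, once; it reports no verdict.
Trained networks look in the newest picture that a camera, given by its name, has taken for a name from the list of things; names that differ only in an ending like _2 or _b are one class to them, and where a whole thing is asked for, a point or a joint stands for the part that bears it (a point fixed in the world has none). Each returns a list of dicts, best first, with "conf" (0 to 1); they miss things now and then, are a little off and sometimes report something else, mostly with a low value. They report only what shows in the picture. A call takes as long as a camera call.
- search_frame(camera, thing): "at" ([x, y, z] in m, in the coordinates of the camera as it stood for that picture, good to about 4 mm: the middle of the surface that is visible of it).
- cut_out(camera, thing): "mask" (400x640 bool, what is visible of it).
- mark_of(camera, thing): "at" ([x, y, z] in m, in the coordinates of the camera as it stood for that picture, good to about 4 mm: a listed point, or the origin of a listed thing).
The state is a dict: "t": time; "q": joint angles; "dq": joint speeds; "effort": joint torques, N m; "tool_pos": TCP position; "tool_rot": TCP orientation; "contact_force": force on the tool from outside, world axes, zero at the start; "wrist_torque": the same for the moment, N m; "opening": finger opening in m.
Only numpy, scipy, OpenCV 4.12 (cv2) and the standard library are available. Lean on these libraries where they do the work, as an engineer would, in place of code of your own. Each camera call takes 0.05 s, during which the arm holds its last target. There are 200 camera calls.

## Task

Put the solvent-jar caddy away in the bench-top booth. Raise the booth's sliding sash by its handle until it is right up, carry the caddy upright with both its jars to the booth's front ledge, set it down there with its knob pull towards you and let go; then take a new hold on the caddy and slide it in until all of it, pull included, is behind the sash, and ease the sash all the way down without letting it slam. Leave the offcut box, the paint tin and the white bottle where they stand.

Things in the scene. Friction and masses are not known exactly. Their poses are not given: they have to be found in the camera images.
- booth: Fixed clear-walled booth: 400 wide (y), 435 high, 235 deep, base 25 mm thick (floor at z 0.025), grey extractor reaching 80 mm out on its -y side. Origin at bench level in the sash's plane, mid width; +x points into the booth, -x out towards the robot, z up. Opening 356 wide between posts, inside clear to x = 0.233. A fixed clear pane just behind the sash closes the front from z = 0.215 up.
- booth_ledge (a point): Middle of the top face of the booth's front ledge: the base runs on, flat and without a step, 180 mm out in front of the sash plane and 260 wide, top at z = 0.025. This point at booth x = -0.09, y = 0. Axes as the booth's.
- sash (a joint): Height of the sash above shut, m: 0 = shut, lower edge on the base (z = 0.025); 0.19 = right up, lower edge at z = 0.215. Slides straight up; friction holds it anywhere; about 13 N to raise, 4 N to push down, more when fast. Sash 10 mm thick (booth x -0.005 to 0.005), 352 wide, 205 high: solid aluminium rail for its lowest 64 mm, clear pane above.
- sash_handle (a point): Middle of the black bow handle on the sash's bottom rail: round bar 14 mm thick, level along the booth's y, about 115 mm free length, axis 55 mm in front of the sash plane (booth x = -0.055), 45 mm above the sash's lower edge, open gap of 43 mm behind it. Moves with the sash; axes as the booth's.
- caddy: Loose open wooden jar caddy, 150 long (its x), 80 wide (y), 130 high, about 0.4 kg, 0.62 kg with its jars. Origin at the centre of its underside, z up. Low side walls 45 mm high, 9 mm thick upright ends that narrow to 32 mm at the top; a steel knob pull on the -x end only.
- caddy_bar (a point): Middle of the caddy's carrying bar: round wooden bar, 22 mm thick, running along the caddy's x between the two ends, axis 115 mm above the caddy's underside; above the caddy's centre of mass. The jars' tops are about 34 mm below the bar's underside. Axes as the caddy's.
- caddy_pull (a point): Middle of the head of the steel knob pull on the caddy's -x end: a disc 30 mm across (axis along the caddy's x), 18 mm deep, its outer face at caddy x = -0.105; this point at caddy x = -0.096, 55 mm above the caddy's underside. Axes as the caddy's.
- jar_near: Loose closed amber jar, 56 mm across, 62 high, standing in the caddy's compartment on the pull side (caddy x = -0.034, floor 8 mm above the underside). Origin at the centre of its underside.
- jar_far: The same kind of jar in the caddy's other compartment (caddy x = +0.034).
- offcut_box: Bystander: open cardboard box with wood offcuts, 150 x 90 x 50 high. Origin at the centre of its underside.
- paint_tin: Bystander: paint tin, 84 mm across, 110 high. Origin at the centre of its underside.
- flask: Bystander: white bottle, 60 mm across, 160 high. Origin at the centre of its underside.

How it is judged:
By the outcome, as a careful person would: the job done as asked, in the order asked, and still so for the second after the job is handed in, with the robot touching nothing.
It also fails if it takes over 72 s, if anything falls off the work surface, if the arm or the gripper's body presses on something with over 40 N, if the wrist force passes 120 N, or if a joint passes its speed limit or range.

## Working session

There is one attempt and no reset: what is moved stays moved. The work goes in short steps, Python scripts to look and compute and a tool call to move; the robot and the scene stay as the last step left them, time stands still between calls to the robot, and variables do not carry over. Pictures are saved under pics/ and viewed, about 8 in all and at most 12, crops included, and the job is handed in when it is done.

Besides the shell and the picture viewer there is one more tool, called after "Request:" by a JSON object that holds its "method" and its "body", one argument or row to a line. arm_command: Moves the arm, as the interface text tells. Its arguments: {"type":"object","properties":{"plan":{"type":"array","items":{"type":"array","items":{"type":"array","items":{"type":"number"}}}},"squeeze":{"type":"number"}},"required":["plan"]}

```bash
mkdir -p pics; cat > h.py <<'E'
import numpy as np, cv2
from scipy.spatial.transform import Rotation as R
from station import ctrl, get_image, calibration, finish_job, search_frame, cut_out, mark_of
def T():
    o=ctrl.get_obs(); M=np.eye(4); M[:3,:3]=R.from_rotvec(o["tool_rot"]).as_matrix(); M[:3,3]=o["tool_pos"]; return M
def c2w(cam):
    c=calibration(cam); return c["cam_to_world"] if cam!="wrist" else T()@c["hand_eye"]
def snap(cam,f=None):
    M=np.array(c2w(cam)); im=get_image(cam)
    if f: cv2.imwrite("pics/"+f,im[:,:,::-1])
    return im,M
def marks(cam,names,M,fn=mark_of):
    for n in names:
        for d in fn(cam,n)[:2]:
            print(cam,n,round(d["conf"],2),np.round((M@np.r_[d["at"],1])[:3],4))
def st():
    o=ctrl.get_obs(); print("t",round(o["t"],2),"pos",np.round(o["tool_pos"],4),"F",np.round(o["contact_force"],1),"open",round(o["opening"],4)); print(np.round(R.from_rotvec(o["tool_rot"]).as_matrix(),3).tolist(), "q",np.round(o["q"],3))
def rel(p,Rm):
    "shift in tool axes and total rotvec deg (tool axes) to world pose"
    M=T(); return np.round(M[:3,:3].T@(np.array(p)-M[:3,3]),4), np.round(np.degrees(R.from_matrix(M[:3,:3].T@Rm).as_rotvec()),2)
E
python3 - <<'E'
from h import *
st()
N=["booth","booth_ledge","sash_handle","caddy","caddy_bar","caddy_pull","jar_near","jar_far","offcut_box","paint_tin","flask"]
for c in ["scene","top"]:
    im,M=snap(c,c+"0.png"); marks(c,N,M)
    print(np.round(M,3).tolist())
E
```

```text
t 0.0 pos [ 0.1976 -0.5923  0.2301] F [-0.8  0.9 -0.3] open 0.0855
[[-0.0, 0.316, -0.949], [0.002, -0.949, -0.316], [-1.0, -0.002, -0.0]] q [-1.368  0.053  1.614 -0.     1.476 -0.119]
scene booth 0.85 [ 0.6564  0.0142 -0.0013]
scene booth_ledge 0.6 [0.5666 0.0064 0.023 ]
scene sash_handle 0.97 [0.6034 0.0079 0.0773]
scene caddy 0.74 [ 0.364  -0.3019  0.0068]
scene caddy 0.68 [ 0.4047 -0.2927 -0.0009]
scene caddy_bar 0.71 [ 0.3974 -0.297   0.1155]
scene jar_near 0.77 [ 0.3682 -0.3031  0.007 ]
scene jar_far 0.65 [ 0.4357 -0.2925  0.0086]
scene offcut_box 0.56 [ 0.406   0.2933 -0.0036]
scene paint_tin 0.68 [ 0.5983  0.4113 -0.0008]
scene flask 0.65 [ 0.551  -0.4707 -0.002 ]
[[0.985, 0.133, -0.108, 0.648], [0.171, -0.71, 0.683, -0.964], [0.014, -0.691, -0.723, 1.109], [0.0, 0.0, 0.0, 1.0]]
top booth 0.75 [0.6545 0.0239 0.0048]
top booth 0.64 [ 0.369  -0.294   0.0062]
top booth_ledge 0.64 [0.5638 0.0082 0.0185]
top sash_handle 0.84 [0.6    0.0168 0.0786]
top caddy 0.71 [ 0.4019 -0.2941  0.004 ]
top caddy_bar 0.73 [ 0.4028 -0.2923  0.1145]
top caddy_pull 0.75 [ 0.3063 -0.2996  0.057 ]
top jar_near 0.48 [ 0.3668 -0.2943  0.0072]
top jar_far 0.67 [ 0.432  -0.2865  0.0065]
top offcut_box 0.84 [0.3975 0.2951 0.0028]
top paint_tin 0.92 [0.5989 0.4186 0.0028]
top paint_tin 0.61 [0.6016 0.0132 0.0792]
top flask 0.88 [ 0.5439 -0.4649  0.0034]
[[-0.027, -0.996, 0.08, 0.376], [-1.0, 0.028, 0.01, -0.027], [-0.012, -0.08, -0.997, 1.253], [0.0, 0.0, 0.0, 1.0]]
```

View pics/scene0.png

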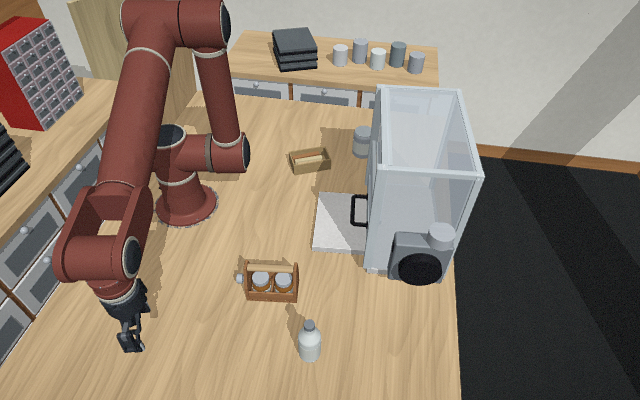

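View pics/top0.png

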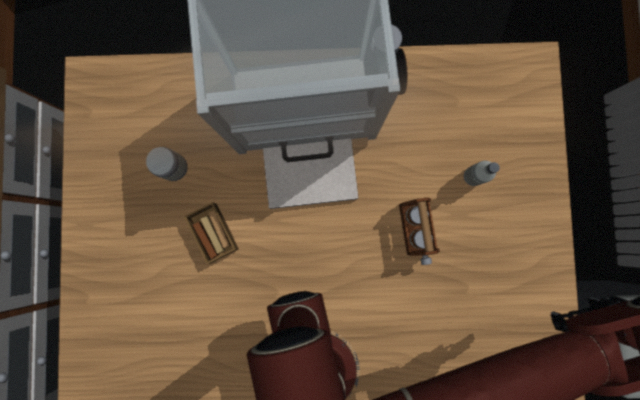

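The scene shows the robot at left, the caddy at (270,280) with its pull towards the robot, and the booth at right with its handle at (358,210). The top view shows the ledge's front edge from (270,207) to (357,200), slightly yawed, and the caddy at (420,230). Next I'll measure the two yaws.

```bash
python3 - <<'E'
from h import *
def px2w(cam,uv,z):
    c=calibration(cam); M=np.array(c["cam_to_world"]); uv=np.atleast_2d(uv).astype(float)
    d=np.c_[(uv[:,0]-c["cx"])/c["fx"],(uv[:,1]-c["cy"])/c["fy"],np.ones(len(uv))]@M[:3,:3].T
    return M[:3,3]+d*((z-M[2,3])/d[:,2])[:,None]
im,_=snap("top"); g=cv2.cvtColor(im,cv2.COLOR_RGB2HSV)[:,:,1].astype(float)
pts=[]
for u in range(276,352,2):
    col=g[190:222,u]; k=np.argmax(np.diff(col)); pts.append((u,190+k+.5))
pts=np.array(pts); W=px2w("top",pts,0.025)
p=np.polyfit(W[:,1],W[:,0],1); r=W[:,0]-np.polyval(p,W[:,1]); k=abs(r)<.004; p=np.polyfit(W[k,1],W[k,0],1)
print("front edge yaw",np.degrees(np.arctan(-p[0])), "x at y=.01",np.polyval(p,.01),k.sum())
for a,b in [((266,290),175),((340,366),175),((266,290),165),((340,366),165)]:
    col=g[b,a[0]:a[1]]; 
    u=a[0]+.5+np.argmax(abs(np.diff(col))); print("side",u,b,px2w("top",(u,b),.025).round(4))
for n in ["caddy_bar","caddy","sash_handle"]:
    r=cut_out("top",n)
    if r:
        m=r[0]["mask"]; v,u=np.nonzero(m); print(n,r[0]["conf"],m.sum(),u.min(),u.max(),v.min(),v.max())
        b=cv2.minAreaRect(np.c_[u,v].astype(np.float32)); z={"caddy":0.11,"caddy_bar":.13,"sash_handle":.07}[n]
        print(px2w("top",cv2.boxPoints(b),z).round(4).tolist())
cv2.imwrite("pics/c1.png",cv2.resize(im[100:280,180:460,::-1],None,fx=2.8,fy=2.8,interpolation=cv2.INTER_CUBIC))
E
```

```text
front edge yaw 4.800531461692282 x at y=.01 0.47506821175509695 38
side 266.5 175 [[0.563  0.1393 0.025 ]]
side 355.5 175 [[ 0.5556 -0.119   0.025 ]]
side 272.5 165 [[0.5918 0.1213 0.025 ]]
side 354.5 165 [[ 0.5849 -0.1171  0.025 ]]
caddy_bar 0.76 1278 400 439 197 264
[[0.4654, -0.2198, 0.13], [0.4779, -0.304, 0.13], [0.3069, -0.3258, 0.13], [0.2946, -0.2426, 0.13]]
caddy 0.93 1502 399 439 197 265
[[0.4681, -0.2214, 0.11], [0.4814, -0.3092, 0.11], [0.3043, -0.3323, 0.11], [0.2912, -0.2456, 0.11]]
sash_handle 0.76 3404 232 375 113 160
[[0.692, 0.2301, 0.07], [0.7262, -0.1757, 0.07], [0.6133, -0.184, 0.07], [0.5793, 0.2188, 0.07]]
```

View pics/c1.png

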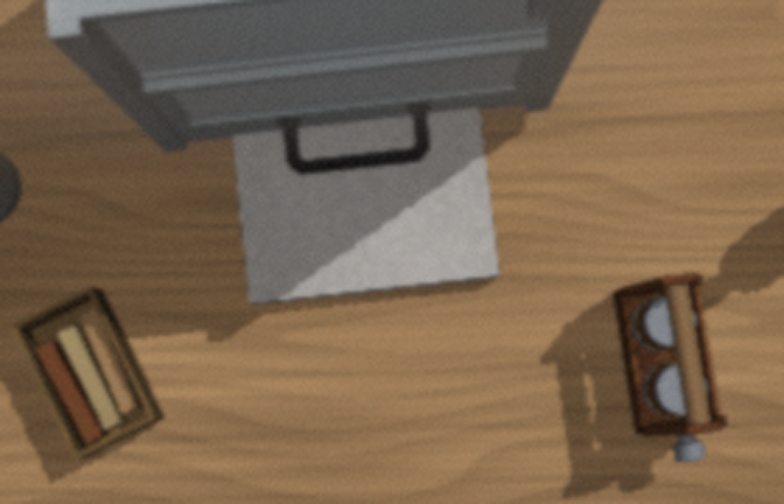

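The crop shows the ledge edge and handle bar parallel (crop (300,165)-(420,155)) and the caddy's bar and pull at (690,350)/(690,450). I'll move to a standoff in front of the handle.

```bash
cat >> h.py <<'E'
from scipy.spatial.transform import Slerp
BY=4.8; BO=np.array([.6545,.019,0])
def booth(v): return BO+R.from_euler('z',BY,degrees=True).apply(v)
def down(yaw,tilt):
    "tool y azimuth yaw, tool x tilted forward by tilt from straight down"
    s,c=np.sin(np.radians(tilt)),np.cos(np.radians(tilt))
    return R.from_euler('z',yaw,degrees=True).as_matrix()@np.array([[s,c,0],[0,0,-1],[-c,s,0]])
def rows(wps,grip,M=None):
    "wps: list of (pos,Rm,n)"
    M=T() if M is None else M; p,Rm=M[:3,3],M[:3,:3]; out=[]
    for q,Rq,n in wps:
        S=Slerp([0,1],R.from_matrix([Rm,Rq])); q=np.array(q)
        for i in range(n):
            A=S(i/n).as_matrix(); B=S((i+1)/n).as_matrix()
            out.append(list(np.round(A.T@(q-p)/n,4))+list(np.round(np.degrees(R.from_matrix(A.T@B).as_rotvec()),2))+[grip])
        p,Rm=q,Rq
    print("["+",".join("["+",".join(f"{v:g}" for v in r)+"]" for r in out)+"]",len(out)); return out
E
python3 - <<'E'
from h import *
H=booth([-.055,0,.07]); D=down(BY,25); print(H)
rows([([.40,-.20,.32],down(-25,0),12),(H-.10*D[:,0],D,8)],.04)
E
```

```text
[0.59969289 0.01439772 0.07      ]
[[-0.0074,-0.0257,-0.0264,-3.88,-0,0,0.04],[-0.0074,-0.0239,-0.028,-3.88,-0,0,0.04],[-0.0074,-0.0219,-0.0296,-3.88,-0,0,0.04],[-0.0074,-0.0199,-0.031,-3.88,-0,0,0.04],[-0.0074,-0.0177,-0.0323,-3.88,-0,0,0.04],[-0.0074,-0.0155,-0.0334,-3.88,-0,0,0.04],[-0.0074,-0.0132,-0.0344,-3.88,-0,0,0.04],[-0.0074,-0.0109,-0.0352,-3.88,-0,0,0.04],[-0.0074,-0.0085,-0.0358,-3.88,-0,0,0.04],[-0.0074,-0.006,-0.0363,-3.88,-0,0,0.04],[-0.0074,-0.0035,-0.0367,-3.88,-0,0,0.04],[-0.0074,-0.001,-0.0368,-3.88,-0,0,0.04],[0.0199,0.0067,-0.0322,-3.67,0.81,3.05,0.04],[0.0208,0.0077,-0.0315,-3.67,0.81,3.05,0.04],[0.0216,0.0085,-0.0306,-3.67,0.81,3.05,0.04],[0.0225,0.0093,-0.0298,-3.67,0.81,3.05,0.04],[0.0235,0.0099,-0.0288,-3.67,0.81,3.05,0.04],[0.0244,0.0105,-0.0278,-3.67,0.81,3.05,0.04],[0.0254,0.0109,-0.0268,-3.67,0.81,3.05,0.04],[0.0263,0.0112,-0.0257,-3.67,0.81,3.05,0.04]] 20
```

Request:
{"method": "arm_command", "body": {
  "plan": [
    [[-0.007,-0.026,-0.026,-3.9,0,0,0.04],[-0.007,-0.024,-0.028,-3.9,0,0,0.04],[-0.007,-0.022,-0.03,-3.9,0,0,0.04],[-0.007,-0.02,-0.031,-3.9,0,0,0.04],[-0.007,-0.018,-0.032,-3.9,0,0,0.04],[-0.007,-0.015,-0.033,-3.9,0,0,0.04],[-0.007,-0.013,-0.034,-3.9,0,0,0.04],[-0.007,-0.011,-0.035,-3.9,0,0,0.04],[-0.007,-0.008,-0.036,-3.9,0,0,0.04],[-0.007,-0.006,-0.036,-3.9,0,0,0.04],[-0.007,-0.003,-0.037,-3.9,0,0,0.04],[-0.007,-0.001,-0.037,-3.9,0,0,0.04],[0.02,0.007,-0.032,-3.7,0.8,3,0.04],[0.021,0.008,-0.031,-3.7,0.8,3,0.04],[0.022,0.008,-0.031,-3.7,0.8,3,0.04],[0.022,0.009,-0.03,-3.7,0.8,3,0.04],[0.023,0.01,-0.029,-3.7,0.8,3,0.04],[0.024,0.01,-0.028,-3.7,0.8,3,0.04],[0.025,0.011,-0.027,-3.7,0.8,3,0.04],[0.026,0.011,-0.026,-3.7,0.8,3,0.04]]
  ],
  "squeeze": 60
}}

```text
t: 3.07
tool_pos: [0.5579, 0.0447, 0.1698]
tool_rot: [1.302, 0.933, -0.745]
contact_force: [0.1, -0.4, 0.3]
opening: 0.04
```

```bash
python3 - <<'E'
from h import *
st(); im,M=snap("wrist","w1.png"); marks("wrist",["sash_handle","booth_ledge","booth"],M)
im,M=snap("top"); marks("top",["sash_handle"],M)
H=booth([-.055,0,.07]); D=down(BY,25); print(rel(H-.1*D[:,0],D),rel(H+.017*D[:,0],D))
E
```

```text
t 3.07 pos [0.5579 0.0447 0.1698] F [ 0.1 -0.4  0.3] open 0.04
[[0.454, 0.878, 0.147], [0.051, 0.139, -0.989], [-0.889, 0.457, 0.018]] q [-0.102 -0.365  2.141  0.125  0.904 -0.309]
wrist sash_handle 0.95 [0.6017 0.0141 0.0769]
wrist booth_ledge 0.66 [0.5729 0.0129 0.0243]
wrist booth 0.58 [ 0.6605  0.0171 -0.0016]
top sash_handle 0.87 [0.5996 0.0148 0.0774]
(array([ 0.0079, -0.0094,  0.0308]), array([ 3.49, -0.59, -2.09])) (array([ 0.1248, -0.0137,  0.0319]), array([ 3.49, -0.59, -2.09]))
```

View pics/w1.png

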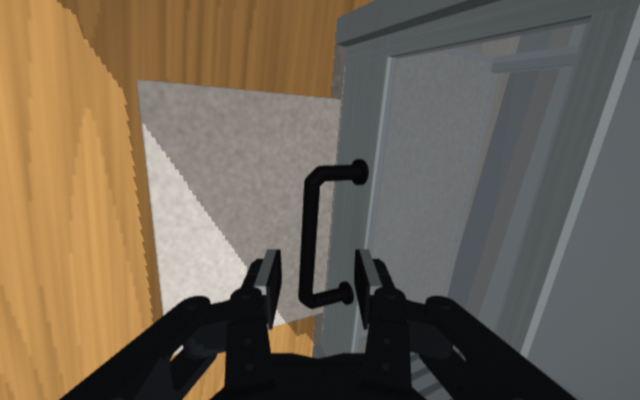

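The wrist view shows the handle bar at (310,240) between the fingers (270 / 365), with the tool sitting off towards +y. I'll correct sideways first, then advance.

Request:
{"method": "arm_command", "body": {
  "plan": [
    [[0.002,-0.003,0.008,0.9,-0.15,-0.5,0.04],[0.002,-0.003,0.008,0.9,-0.15,-0.5,0.04],[0.002,-0.002,0.008,0.9,-0.15,-0.5,0.04],[0.002,-0.002,0.008,0.9,-0.15,-0.5,0.04],[0.02,0,0,0,0,0,0.04],[0.02,0,0,0,0,0,0.04],[0.02,0,0,0,0,0,0.04]]
  ]
}}

```text
t: 3.95
tool_pos: [0.5895, -0.0012, 0.1182]
tool_rot: [1.354, 0.903, -0.821]
contact_force: [0.8, -0.9, 0.6]
opening: 0.0402
```

```bash
python3 - <<'E'
from h import *
st(); im,M=snap("wrist"); marks("wrist",["sash_handle"],M)
H=booth([-.055,0,.073]); D=down(BY,25); print(rel(H+.017*D[:,0],D))
E
```

```text
t 3.95 pos [ 0.5895 -0.0012  0.1182] F [ 0.8 -0.9  0.6] open 0.0402
[[0.44, 0.896, 0.062], [0.024, 0.057, -0.998], [-0.898, 0.441, 0.004]] q [-0.177 -0.204  2.101  0.141  0.803 -0.315]
wrist sash_handle 0.94 [0.6027 0.0177 0.0795]
(array([ 0.0597, -0.0055, -0.0143]), array([-1.06,  0.6 , -0.66]))
```

Request:
{"method": "arm_command", "body": {
  "plan": [
    [[0.006,-0.001,-0.004,-0.3,0.15,-0.2,0.04],[0.01,-0.001,-0.004,-0.3,0.15,-0.2,0.04],[0.012,-0.001,-0.004,-0.3,0.15,-0.2,0.04],[0.012,-0.001,-0.002,0,0,0,0.04],[0.01,0,0,0,0,0,0.04],[0.004,0,0,0,0,0,0.04],[0,0,0,0,0,0,0.04]]
  ]
}}

```text
t: 4.63
tool_pos: [0.6085, 0.014, 0.0648]
tool_rot: [1.341, 0.925, -0.819]
contact_force: [0.3, -0.4, 0.1]
opening: 0.0403
```

```bash
python3 - <<'E'
from h import *
st(); snap("wrist","w2.png"); im,M=snap("top"); marks("top",["sash_handle"],M)
H=booth([-.055,0,.076]); D=down(BY,25); print(rel(H+.017*D[:,0],D))
E
```

```text
t 4.63 pos [0.6085 0.014  0.0648] F [ 0.3 -0.4  0.1] open 0.0403
[[0.427, 0.901, 0.078], [0.032, 0.072, -0.997], [-0.904, 0.428, 0.002]] q [-0.142 -0.065  2.075  0.142  0.703 -0.309]
top sash_handle 0.81 [0.6043 0.0153 0.078 ]
top sash_handle 0.68 [ 0.4035 -0.2923  0.002 ]
(array([ 0.0042, -0.0042, -0.0014]), array([-0.23,  0.27, -0.44]))
```

View pics/w2.png

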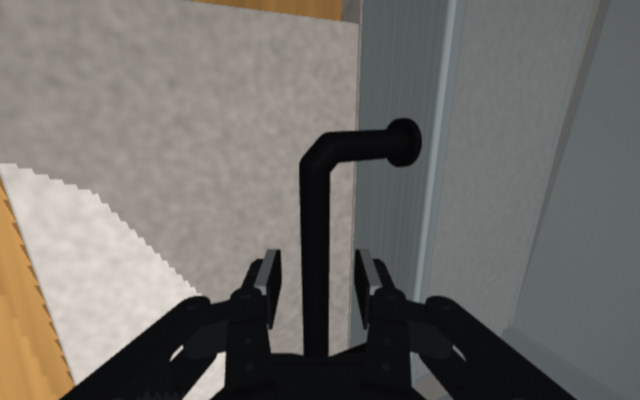

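The bar, at column 313, lies between the pads at 275 and 360. I'll go 4 mm deeper and close.

Request:
{"method": "arm_command", "body": {
  "plan": [
    [[0.004,-0.001,0,0,0,0,0.03],[0,0,0,0,0,0,0.005],[0,0,0,0,0,0,0.005],[0,0,0,0,0,0,0.005],[0,0,0,0,0,0,0.005],[0,0,0,0,0,0,0.005]]
  ],
  "squeeze": 80
}}

```text
t: 5.28
tool_pos: [0.6082, 0.0136, 0.0621]
tool_rot: [1.34, 0.924, -0.819]
contact_force: [2.4, 0.4, -1.8]
opening: 0.0114
```

```bash
python3 - <<'E'
from h import *
st(); D=down(BY,25); rows([(T()[:3,3]+[0,0,.1],T()[:3,:3],8)],.005)
E
```

```text
t 5.28 pos [0.6082 0.0136 0.0621] F [ 2.4  0.4 -1.8] open 0.0114
[[0.427, 0.901, 0.079], [0.031, 0.072, -0.997], [-0.904, 0.428, 0.003]] q [-0.142 -0.061  2.077  0.142  0.698 -0.311]
[[-0.0113,0.0053,0,0,0,0,0.005],[-0.0113,0.0053,0,0,0,0,0.005],[-0.0113,0.0053,0,0,0,0,0.005],[-0.0113,0.0053,0,0,0,0,0.005],[-0.0113,0.0053,0,0,0,0,0.005],[-0.0113,0.0053,0,0,0,0,0.005],[-0.0113,0.0053,0,0,0,0,0.005],[-0.0113,0.0053,0,0,0,0,0.005]] 8
```

Request:
{"method": "arm_command", "body": {
  "plan": [
    [[-0.004,0.002,0,0,0,0,0.005],[-0.008,0.004,0,0,0,0,0.005],[-0.011,0.005,0,0,0,0,0.005],[-0.011,0.005,0,0,0,0,0.005],[-0.011,0.005,0,0,0,0,0.005],[-0.011,0.005,0,0,0,0,0.005]]
  ]
}}

```text
t: 5.78
tool_pos: [0.6082, 0.0136, 0.117]
tool_rot: [1.343, 0.92, -0.818]
contact_force: [13.9, -0.2, -14.3]
opening: 0.0113
```

```bash
python3 - <<'E'
from h import *
st(); im,M=snap("top"); marks("top",["sash_handle"],M)
E
```

```text
t 5.78 pos [0.6082 0.0136 0.117 ] F [ 13.9  -0.2 -14.3] open 0.0113
[[0.43, 0.9, 0.076], [0.03, 0.07, -0.997], [-0.902, 0.431, 0.003]] q [-0.142 -0.147  2.052  0.126  0.803 -0.286]
top sash_handle 0.79 [0.6003 0.0127 0.1314]
top sash_handle 0.59 [ 5.466e-01 -4.637e-01  3.000e-04]
```

Request:
{"method": "arm_command", "body": {
  "plan": [
    [[-0.011,0.0055,0,0,0,0,0.005],[-0.011,0.006,0,0,0,0,0.005],[-0.011,0.006,0,0,0,0,0.005],[-0.011,0.006,0,0,0,0,0.005],[-0.011,0.006,0,0,0,0,0.005],[-0.011,0.0055,0,0,0,0,0.005],[-0.011,0.0055,0,0,0,0,0.005],[-0.011,0.0055,0,0,0,0,0.005],[-0.009,0.004,0,0,0,0,0.005],[-0.005,0.0025,0,0,0,0,0.005],[-0.003,0.0015,0,0,0,0,0.005]]
  ]
}}

```text
t: 6.8
tool_pos: [0.608, 0.0136, 0.2114]
tool_rot: [1.341, 0.929, -0.83]
contact_force: [11.0, 0.4, -12.5]
opening: 0.0113
```

Request:
{"method": "arm_command", "body": {
  "plan": [
    [[-0.009,0.005,0,0,0,0,0.005],[-0.01,0.005,0,0,0,0,0.005],[-0.009,0.0045,0,0,0,0,0.005],[-0.006,0.003,0,0,0,0,0.005],[-0.005,0.0025,0,0,0,0,0.005],[-0.004,0.002,0,0,0,0,0.005]]
  ]
}}

```text
t: 7.3
tool_pos: [0.6078, 0.0136, 0.2399]
tool_rot: [1.338, 0.938, -0.839]
contact_force: [11.2, 0.1, -12.9]
opening: 0.0113
```

```bash
python3 - <<'E'
from h import *
st(); 
for c in ["top","scene"]:
    im,M=snap(c); marks(c,["sash_handle"],M)
E
```

```text
t 7.3 pos [0.6078 0.0136 0.2399] F [ 11.2   0.1 -12.9] open 0.0113
[[0.407, 0.91, 0.073], [0.029, 0.066, -0.997], [-0.913, 0.408, 0.0]] q [-0.14  -0.259  1.928  0.098  1.062 -0.242]
scene sash_handle 0.95 [0.6028 0.009  0.2571]
scene sash_handle 0.68 [ 0.6547  0.0134 -0.0034]
```

Request:
{"method": "arm_command", "body": {
  "plan": [
    [[-0.006,0.003,0,0,0,0,0.005],[-0.006,0.003,0,0,0,0,0.005],[-0.005,0.0025,0,0,0,0,0.005],[-0.005,0.0025,0,0,0,0,0.005],[-0.004,0.002,0,0,0,0,0.005]]
  ]
}}

```text
t: 7.92
tool_pos: [0.6077, 0.0136, 0.2453]
tool_rot: [1.337, 0.948, -0.848]
contact_force: [10.7, 0.3, -10.5]
opening: 0.011
```

Request:
{"method": "arm_command", "body": {
  "plan": [
    [[-0.009,0.005,0,0,0,0,0.005],[-0.009,0.005,0,0,0,0,0.005],[-0.007,0.004,0,0,0,0,0.005],[-0.006,0.003,0,0,0,0,0.005]]
  ]
}}

```text
t: 8.25
tool_pos: [0.6069, 0.0138, 0.2457]
tool_rot: [1.333, 0.969, -0.868]
contact_force: [16.9, 0.9, -17.0]
opening: 0.0114
```

```bash
python3 - <<'E'
from h import *
st(); 
for c in ["top","scene","wrist"]:
    im,M=snap(c,c+"3.png"); marks(c,["sash_handle"],M)
s=cv2.imread("pics/scene3.png")[60:300,300:500]; cv2.imwrite("pics/c3.png",cv2.resize(s,None,fx=2.5,fy=2.5,interpolation=cv2.INTER_CUBIC))
E
```

```text
t 8.25 pos [0.6069 0.0138 0.2457] F [ 16.9   0.9 -17. ] open 0.0114
[[0.372, 0.926, 0.069], [0.033, 0.061, -0.998], [-0.928, 0.373, -0.008]] q [-0.139 -0.242  1.897  0.094  1.114 -0.232]
scene sash_handle 0.68 [0.6027 0.0109 0.2612]
scene sash_handle 0.56 [ 0.4037  0.2956 -0.0035]
wrist sash_handle 0.65 [0.6039 0.0167 0.2623]
```

View pics/c3.png

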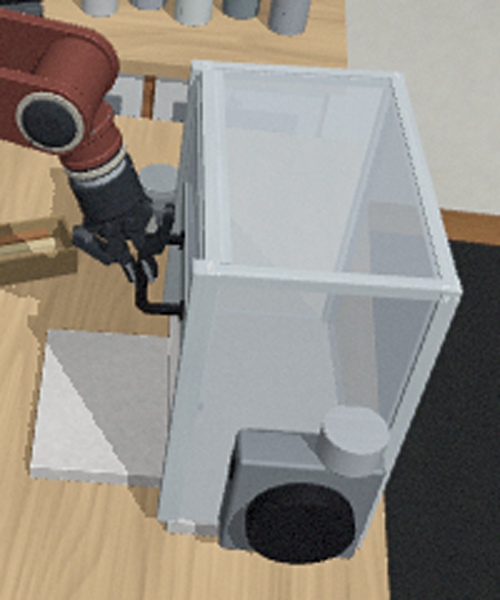

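Request:
{"method": "arm_command", "body": {
  "plan": [
    [[-0.013,0.005,0,0,0,0,0.005],[-0.013,0.005,0,0,0,0,0.005],[-0.013,0.005,0,0,0,0,0.005]]
  ]
}}

```text
t: 8.8
tool_pos: [0.6065, 0.0138, 0.2458]
tool_rot: [1.336, 0.981, -0.88]
contact_force: [45.8, 0.7, -47.9]
opening: 0.0111
```

The sash is against its stop: 48 N and no further motion. The arm settles, then releases and backs off.

Request:
{"method": "arm_command", "body": {
  "plan": [
    [[0,0,0,0,0,0,0.005],[0,0,0,0,0,0,0.02],[0,0,0,0,0,0,0.04],[0,0,0,0,0,0,0.045],[0,0,0,0,0,0,0.045],[-0.01,0,0,0,0,0,0.045],[-0.02,0,0,0,0,0,0.045],[-0.03,0,0,0,0,0,0.045],[-0.03,-0.01,0,0,0,0,0.045]]
  ]
}}

```text
t: 9.55
tool_pos: [0.5621, 0.0102, 0.318]
tool_rot: [1.333, 0.995, -0.891]
contact_force: [-0.1, 0.2, 1.4]
opening: 0.0451
```

```bash
cat >> h.py <<'E'
def cross(yaw,tilt):
    "tool x tilted forward (along yaw) from down, jaws across"
    s,c=np.sin(np.radians(tilt)),np.cos(np.radians(tilt))
    return R.from_euler('z',yaw,degrees=True).as_matrix()@np.array([[s,0,-c],[0,-1,0],[-c,0,-s]])
E
python3 - <<'E'
from h import *
st(); im,M=snap("scene"); marks("scene",["sash_handle","caddy_bar"],M)
B=np.array([.4005,-.294,.115]); D=cross(7,25)
rows([([.47,-.12,.33],cross(-10,22),8),(B-.09*D[:,0],D,9)],.06)
E
```

```text
t 9.55 pos [0.5621 0.0102 0.318 ] F [-0.1  0.2  1.4] open 0.0451
[[0.343, 0.937, 0.064], [0.039, 0.054, -0.998], [-0.938, 0.345, -0.019]] q [-0.162 -0.371  1.876  0.098  1.298 -0.233]
scene sash_handle 0.74 [0.6015 0.0124 0.2561]
scene caddy_bar 0.88 [ 0.3993 -0.2935  0.1123]
[[-0.0057,-0.0113,0.0155,12.78,-0.44,0.74,0.06],[-0.0057,-0.0076,0.0176,12.78,-0.44,0.74,0.06],[-0.0056,-0.0034,0.0189,12.78,-0.44,0.74,0.06],[-0.0055,0.0009,0.0192,12.78,-0.44,0.74,0.06],[-0.0053,0.0052,0.0186,12.78,-0.44,0.74,0.06],[-0.0051,0.0093,0.017,12.78,-0.44,0.74,0.06],[-0.0048,0.0129,0.0145,12.78,-0.44,0.74,0.06],[-0.0045,0.0158,0.0113,12.78,-0.44,0.74,0.06],[0.0106,0.0216,0.0132,-1.73,0.33,-0.75,0.06],[0.0103,0.0213,0.0139,-1.73,0.33,-0.75,0.06],[0.0099,0.021,0.0146,-1.73,0.33,-0.75,0.06],[0.0096,0.0207,0.0153,-1.73,0.33,-0.75,0.06],[0.0092,0.0204,0.016,-1.73,0.33,-0.75,0.06],[0.0088,0.02,0.0167,-1.73,0.33,-0.75,0.06],[0.0085,0.0196,0.0173,-1.73,0.33,-0.75,0.06],[0.0081,0.0192,0.018,-1.73,0.33,-0.75,0.06],[0.0078,0.0187,0.0186,-1.73,0.33,-0.75,0.06]] 17
```

```bash
python3 - <<'E'
from h import *
B=np.array([.4005,-.294,.115]); D=cross(7,25)
P=B-.09*D[:,0]; p0=T()[:3,3]; R0=T()[:3,:3]; S=Slerp([0,1],R.from_matrix([R0,D]))
rows([([.47,-.13,.31],S(.5).as_matrix(),9),(P,D,9)],.06)
E
```

```text
[[-0.003,-0.0109,0.0149,4.8,0.21,0.17,0.06],[-0.0031,-0.0096,0.0157,4.8,0.21,0.17,0.06],[-0.0032,-0.0083,0.0165,4.8,0.21,0.17,0.06],[-0.0033,-0.0069,0.0171,4.8,0.21,0.17,0.06],[-0.0034,-0.0054,0.0176,4.8,0.21,0.17,0.06],[-0.0034,-0.0039,0.018,4.8,0.21,0.17,0.06],[-0.0035,-0.0024,0.0182,4.8,0.21,0.17,0.06],[-0.0036,-0.0008,0.0183,4.8,0.21,0.17,0.06],[-0.0036,0.0007,0.0183,4.8,0.21,0.17,0.06],[0.0059,0.0003,0.0248,4.8,0.21,0.17,0.06],[0.0059,0.0023,0.0247,4.8,0.21,0.17,0.06],[0.0058,0.0044,0.0245,4.8,0.21,0.17,0.06],[0.0057,0.0064,0.024,4.8,0.21,0.17,0.06],[0.0056,0.0084,0.0234,4.8,0.21,0.17,0.06],[0.0056,0.0103,0.0227,4.8,0.21,0.17,0.06],[0.0055,0.0122,0.0218,4.8,0.21,0.17,0.06],[0.0055,0.0139,0.0207,4.8,0.21,0.17,0.06],[0.0055,0.0156,0.0195,4.8,0.21,0.17,0.06]] 18
```

Request:
{"method": "arm_command", "body": {
  "plan": [
    [[-0.003,-0.011,0.015,4.8,0.2,0.2,0.06],[-0.003,-0.01,0.016,4.8,0.2,0.2,0.06],[-0.003,-0.008,0.016,4.8,0.2,0.2,0.06],[-0.003,-0.007,0.017,4.8,0.2,0.2,0.06],[-0.003,-0.005,0.018,4.8,0.2,0.2,0.06],[-0.003,-0.004,0.018,4.8,0.2,0.2,0.06],[-0.003,-0.002,0.018,4.8,0.2,0.2,0.06],[-0.004,-0.001,0.018,4.8,0.2,0.2,0.06],[-0.004,0.001,0.018,4.8,0.2,0.2,0.06],[0.006,0,0.025,4.8,0.2,0.2,0.06],[0.006,0.002,0.025,4.8,0.2,0.2,0.06],[0.006,0.004,0.025,4.8,0.2,0.2,0.06],[0.006,0.006,0.024,4.8,0.2,0.2,0.06],[0.006,0.008,0.023,4.8,0.2,0.2,0.06],[0.005,0.01,0.023,4.8,0.2,0.2,0.06],[0.005,0.012,0.022,4.8,0.2,0.2,0.06],[0.005,0.014,0.021,4.8,0.2,0.2,0.06],[0.003,0.008,0.01,2,0.1,0.1,0.06],[0,0,0,0,0,0,0.06]]
  ]
}}

```text
t: 11.28
tool_pos: [0.3473, -0.2892, 0.1884]
tool_rot: [2.61, 0.137, -1.653]
contact_force: [-0.6, -0.8, -0.3]
opening: 0.0601
```

```bash
python3 - <<'E'
from h import *
st(); im,M=snap("wrist","w4.png"); marks("wrist",["caddy_bar","caddy_pull","caddy","jar_near","jar_far"],M)
im,M=snap("top"); marks("top",["sash_handle","caddy_pull"],M); 
B=np.array([.4005,-.294,.115]); D=cross(7,25); print(rel(B-.09*D[:,0],D),rel(B+.018*D[:,0],D))
E
```

```text
t 11.28 pos [ 0.3473 -0.2892  0.1884] F [-0.6 -0.8 -0.3] open 0.0601
[[0.425, 0.101, -0.9], [0.048, -0.995, -0.089], [-0.904, -0.006, -0.428]] q [-1.121 -0.554  2.231  0.428  1.333  0.275]
wrist caddy_bar 0.93 [ 0.4031 -0.2943  0.1121]
wrist caddy_pull 0.62 [ 0.3065 -0.309   0.0509]
wrist caddy 0.73 [ 0.3993 -0.2916  0.0005]
wrist caddy 0.6 [ 0.3634 -0.2982  0.0065]
wrist jar_near 0.75 [ 0.3647 -0.2976  0.0057]
wrist jar_far 0.68 [ 0.4329 -0.2895  0.0072]
wrist jar_far 0.68 [ 0.4029 -0.2931  0.1163]
top sash_handle 0.86 [0.6028 0.0172 0.2612]
top sash_handle 0.67 [ 0.3091 -0.3019  0.0618]
top caddy_pull 0.73 [ 0.306  -0.3013  0.0605]
(array([ 0.0007,  0.0116, -0.0129]), array([-0.8 , -0.47, -0.33])) (array([ 0.1087,  0.011 , -0.0121]), array([-0.8 , -0.47, -0.33]))
```

View pics/w4.png

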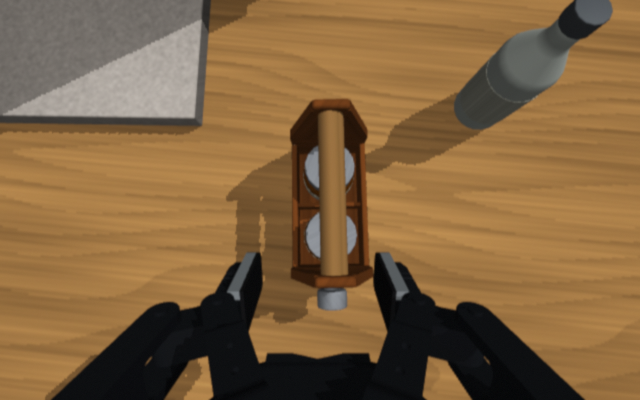

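The wrist view shows the bar from (330,110) to (333,275), almost aligned with the tool, with both jars seated. I'll correct by about 11 mm and descend onto the bar.

Request:
{"method": "arm_command", "body": {
  "plan": [
    [[0.005,0.004,-0.004,-0.3,-0.2,-0.2,0.06],[0.015,0.004,-0.005,-0.3,-0.2,-0.1,0.06],[0.02,0.003,-0.004,-0.2,0,0,0.06],[0.02,0,0,0,0,0,0.06],[0.015,0,0,0,0,0,0.06],[0.005,0,0,0,0,0,0.06],[0,0,0,0,0,0,0.06]]
  ]
}}

```text
t: 12.32
tool_pos: [0.4014, -0.2946, 0.1273]
tool_rot: [2.585, 0.158, -1.638]
contact_force: [-0.2, 0.2, 0.9]
opening: 0.0599
```

```bash
python3 - <<'E'
from h import *
st(); im,M=snap("wrist"); marks("wrist",["caddy_bar"],M)
B=np.array([.401,-.294,.115]); D=cross(6.8,25); print(rel(B+.018*D[:,0],D))
E
```

```text
t 12.32 pos [ 0.4014 -0.2946  0.1273] F [-0.2  0.2  0.9] open 0.0599
[[0.424, 0.128, -0.896], [0.045, -0.992, -0.12], [-0.904, 0.01, -0.427]] q [-1.005 -0.361  2.205  0.437  1.13   0.28 ]
wrist caddy_bar 0.89 [ 0.4026 -0.2917  0.1156]
(array([ 0.0302, -0.0017,  0.0061]), array([ 0.76, -0.3 , -0.42]))
```

Request:
{"method": "arm_command", "body": {
  "plan": [
    [[0.01,-0.001,0.002,0.3,0,-0.2,0.06],[0.01,0,0.002,0.3,0,0,0.06],[0.008,0,0.001,0,0,0,0.06],[0.002,0,0,0,0,0,0.06],[0,0,0,0,0,0,0.03],[0,0,0,0,0,0,0.01],[0,0,0,0,0,0,0.01],[0,0,0,0,0,0,0.01],[0,0,0,0,0,0,0.01],[0,0,0,0,0,0,0.01]]
  ],
  "squeeze": 80
}}

```text
t: 13.25
tool_pos: [0.4105, -0.2952, 0.1001]
tool_rot: [2.594, 0.146, -1.638]
contact_force: [1.2, 0.4, -1.0]
opening: 0.0197
```

```bash
python3 - <<'E'
from h import *
st()
M=T(); rows([(M[:3,3]+[0,0,.1],M[:3,:3],8)],.01)
im,Mw=snap("wrist"); marks("wrist",["caddy_bar","jar_near","jar_far"],Mw)
E
```

```text
t 13.25 pos [ 0.4105 -0.2952  0.1001] F [ 1.2  0.4 -1. ] open 0.0197
[[0.428, 0.117, -0.896], [0.043, -0.993, -0.11], [-0.903, 0.009, -0.43]] q [-0.989 -0.303  2.212  0.451  1.061  0.274]
[[-0.0113,0.0001,-0.0054,0,0,0,0.01],[-0.0113,0.0001,-0.0054,0,0,0,0.01],[-0.0113,0.0001,-0.0054,0,0,0,0.01],[-0.0113,0.0001,-0.0054,0,0,0,0.01],[-0.0113,0.0001,-0.0054,0,0,0,0.01],[-0.0113,0.0001,-0.0054,0,0,0,0.01],[-0.0113,0.0001,-0.0054,0,0,0,0.01],[-0.0113,0.0001,-0.0054,0,0,0,0.01]] 8
wrist caddy_bar 0.71 [ 0.4022 -0.2952  0.1141]
wrist jar_near 0.2 [ 0.4046 -0.2914  0.1149]
```

Request:
{"method": "arm_command", "body": {
  "plan": [
    [[-0.005,0,-0.0025,0,0,0,0.01],[-0.009,0,-0.0045,0,0,0,0.01],[-0.011,0,-0.0055,0,0,0,0.01],[-0.011,0,-0.0055,0,0,0,0.01],[-0.011,0,-0.0055,0,0,0,0.01],[-0.011,0,-0.0055,0,0,0,0.01],[-0.011,0,-0.0055,0,0,0,0.01],[-0.006,0,-0.003,0,0,0,0.01],[0,0,0,0,0,0,0.01]]
  ]
}}

```text
t: 14.2
tool_pos: [0.4063, -0.2891, 0.1803]
tool_rot: [2.588, 0.16, -1.666]
contact_force: [0.4, -0.1, -6.6]
opening: 0.0198
```

```bash
python3 - <<'E'
from h import *
st(); im,M=snap("scene","s5.png"); marks("scene",["caddy_bar","caddy","jar_near","jar_far","caddy_pull"],M)
cv2.imwrite("pics/c5.png",cv2.resize(cv2.imread("pics/s5.png")[180:340,180:380],None,fx=3,fy=3))
# bar = TCP - k*toolx ; caddy relative yaw to tool
P=booth([-.095,0,.14]); yaw0=np.degrees(np.arctan2(T()[1,0],T()[0,0])); print("yaw",yaw0)
M=T(); dR=R.from_euler('z',4.8-6.5,degrees=True).as_matrix(); D=dR@M[:3,:3]
off=D.T@ (dR@(np.array([.4105,-.2952,.1001])-np.array([.4015,-.2945,.115])))
P1=P+D@off
print("final TCP",P1)
mid=.5*(M[:3,3]+P1); mid[2]=.21
rows([(P1+[0,0,.07],D,14)],.01)
E
```

```text
t 14.2 pos [ 0.4063 -0.2891  0.1803] F [ 0.4 -0.1 -6.6] open 0.0198
[[0.411, 0.119, -0.904], [0.055, -0.993, -0.105], [-0.91, -0.006, -0.414]] q [-0.984 -0.413  2.148  0.405  1.237  0.368]
scene caddy_bar 0.82 [ 0.395  -0.2899  0.1908]
scene caddy 0.89 [ 0.3965 -0.2886  0.078 ]
scene jar_near 0.71 [ 0.3611 -0.2953  0.0878]
scene jar_far 0.77 [ 0.4313 -0.2848  0.0882]
scene caddy_pull 0.64 [ 0.3011 -0.2978  0.1349]
yaw 8.169513153447534
final TCP [0.56880845 0.01008392 0.1251    ]
[[0.0048,-0.0198,-0.0133,0.11,0,0.05,0.01],[0.0048,-0.0198,-0.0133,0.11,0,0.05,0.01],[0.0048,-0.0198,-0.0132,0.11,0,0.05,0.01],[0.0048,-0.0199,-0.0132,0.11,0,0.05,0.01],[0.0048,-0.0199,-0.0131,0.11,0,0.05,0.01],[0.0048,-0.0199,-0.0131,0.11,0,0.05,0.01],[0.0047,-0.0199,-0.0131,0.11,0,0.05,0.01],[0.0047,-0.02,-0.013,0.11,0,0.05,0.01],[0.0047,-0.02,-0.013,0.11,0,0.05,0.01],[0.0047,-0.02,-0.0129,0.11,0,0.05,0.01],[0.0047,-0.0201,-0.0129,0.11,0,0.05,0.01],[0.0047,-0.0201,-0.0129,0.11,0,0.05,0.01],[0.0046,-0.0201,-0.0128,0.11,0,0.05,0.01],[0.0046,-0.0201,-0.0128,0.11,0,0.05,0.01]] 14
```

View pics/c5.png

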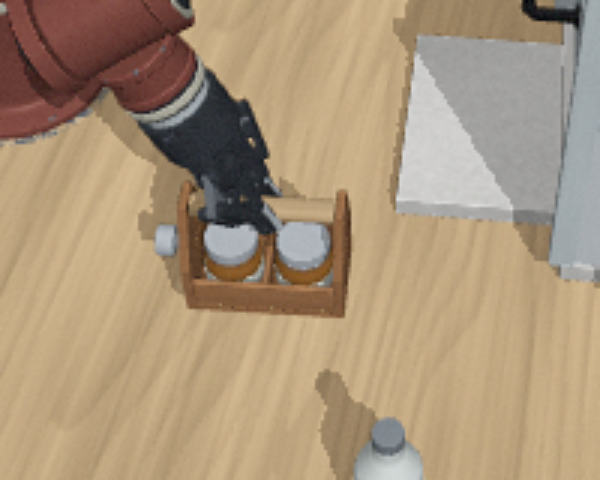

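Caddy is lifted level with both jars (crop (235,250), (303,255)), and the load is 6.6 N. Carrying it over the ledge now.

Request:
{"method": "arm_command", "body": {
  "plan": [
    [[0.002,-0.008,-0.006,0.1,0,0,0.01],[0.004,-0.015,-0.01,0.1,0,0.1,0.01],[0.005,-0.02,-0.013,0.1,0,0.1,0.01],[0.005,-0.02,-0.013,0.1,0,0.1,0.01],[0.005,-0.02,-0.013,0.1,0,0,0.01],[0.005,-0.02,-0.013,0.1,0,0,0.01],[0.005,-0.02,-0.013,0.1,0,0,0.01],[0.005,-0.02,-0.013,0.1,0,0,0.01],[0.005,-0.02,-0.013,0.1,0,0,0.01],[0.005,-0.02,-0.013,0.1,0,0,0.01],[0.005,-0.02,-0.013,0.1,0,0,0.01],[0.004,-0.015,-0.01,0.1,0,0,0.01],[0.003,-0.01,-0.006,0.1,0,0,0.01],[0.001,-0.005,-0.003,0,0,0,0.01],[0,0,0,0,0,0,0.01]]
  ]
}}

```text
t: 15.75
tool_pos: [0.5448, -0.0134, 0.1804]
tool_rot: [2.61, 0.159, -1.711]
contact_force: [-0.5, 0.4, -6.4]
opening: 0.0197
```

```bash
python3 - <<'E'
from h import *
st(); 
for c in ["scene","top"]:
    im,M=snap(c,c+"6.png"); marks(c,["caddy_bar","caddy","caddy_pull","jar_near","jar_far","sash_handle"],M)
D=cross(5.2,25); print(rel([.5688,.0101,.195],D)); print(np.degrees(np.arctan2(T()[0,1],-T()[1,1])))
E
```

```text
t 15.75 pos [ 0.5448 -0.0134  0.1804] F [-0.5  0.4 -6.4] open 0.0197
[[0.395, 0.094, -0.914], [0.076, -0.995, -0.069], [-0.915, -0.042, -0.4]] q [-0.251 -0.372  2.116  0.201  1.029  1.163]
scene caddy_bar 0.87 [ 0.5325 -0.0151  0.196 ]
scene caddy 0.87 [ 0.5326 -0.0107  0.0773]
scene caddy_pull 0.64 [ 0.5353 -0.0169  0.1934]
scene caddy_pull 0.57 [ 0.4382 -0.0222  0.1363]
scene jar_far 0.75 [ 0.5647 -0.0059  0.0857]
scene jar_far 0.17 [ 0.4368 -0.022   0.135 ]
scene sash_handle 0.92 [0.6027 0.0094 0.2565]
top caddy_bar 0.88 [ 0.536  -0.0146  0.1931]
top caddy 0.94 [ 0.5365 -0.0087  0.0835]
top jar_far 0.55 [ 0.5636 -0.0032  0.0885]
top sash_handle 0.57 [0.6011 0.0157 0.2578]
(array([-0.0014, -0.0239, -0.0292]), array([-0.92,  1.31,  2.11]))
5.22947668913291
```

```bash
python3 - <<'E'
from h import *
G=R.from_rotvec([2.594,.146,-1.638]).as_matrix(); dR=R.from_euler('z',4.8-6.7,degrees=True).as_matrix(); D=dR@G
P=booth([-.095,0,.14])+dR@(np.array([.4105,-.2952,.1001])-np.array([.4015,-.2945,.115]))
print(P); print(rel(P+[0,0,.03],D)); rows([(P+[0,0,.03],D,6)],.01)
E
```

```text
[0.56880502 0.01005259 0.1251    ]
(array([ 0.0351, -0.0223, -0.0132]), array([-0.82,  1.75,  2.7 ]))
[[0.0059,-0.0037,-0.0022,-0.14,0.29,0.45,0.01],[0.0058,-0.0038,-0.0022,-0.14,0.29,0.45,0.01],[0.0058,-0.0038,-0.0022,-0.14,0.29,0.45,0.01],[0.0058,-0.0038,-0.0021,-0.14,0.29,0.45,0.01],[0.0058,-0.0039,-0.0021,-0.14,0.29,0.45,0.01],[0.0058,-0.0039,-0.0021,-0.14,0.29,0.45,0.01]] 6
```

Request:
{"method": "arm_command", "body": {
  "plan": [
    [[0.006,-0.004,-0.002,-0.15,0.3,0.45,0.01],[0.006,-0.004,-0.002,-0.15,0.3,0.45,0.01],[0.006,-0.004,-0.002,-0.15,0.3,0.45,0.01],[0.006,-0.004,-0.002,-0.15,0.3,0.45,0.01],[0.006,-0.004,-0.002,-0.15,0.3,0.45,0.01],[0.006,-0.004,-0.002,-0.15,0.3,0.45,0.01],[0,0,0,0,0,0,0.01]]
  ]
}}

```text
t: 17.03
tool_pos: [0.5704, 0.015, 0.1498]
tool_rot: [2.61, 0.102, -1.643]
contact_force: [-1.1, 0.3, -6.7]
opening: 0.0197
```

```bash
python3 - <<'E'
from h import *
st()
G=R.from_rotvec([2.594,.146,-1.638]).as_matrix(); dR=R.from_euler('z',4.8-6.7,degrees=True).as_matrix(); D=dR@G
P=np.array([.5688,.0101,.1251]); print(rel(P,D),rel(P+[0,0,.01],D))
im,M=snap("top"); marks("top",["caddy_bar","caddy_pull","booth_ledge"],M)
E
```

```text
t 17.03 pos [0.5704 0.015  0.1498] F [-1.1  0.3 -6.7] open 0.0197
[[0.431, 0.086, -0.898], [0.026, -0.996, -0.083], [-0.902, 0.012, -0.432]] q [-0.149 -0.293  2.115  0.116  0.884  1.28 ]
(array([0.0214, 0.0044, 0.0125]), array([ 0.15, -0.16, -0.17])) (array([0.0124, 0.0045, 0.0082]), array([ 0.15, -0.16, -0.17]))
top caddy_bar 0.79 [0.5644 0.0195 0.1634]
```

Request:
{"method": "arm_command", "body": {
  "plan": [
    [[0.004,0.002,0.002,0,0,0,0.01],[0.004,0.001,0.002,0,0,0,0.01],[0.004,0.001,0.002,0,0,0,0.01],[0.003,0,0.0015,0,0,0,0.01],[0.003,0,0.0015,0,0,0,0.01],[0.002,0,0.001,0,0,0,0.01],[0.002,0,0.001,0,0,0,0.01]]
  ]
}}

```text
t: 17.82
tool_pos: [0.572, 0.0066, 0.1274]
tool_rot: [2.616, 0.095, -1.635]
contact_force: [1.2, 1.4, -5.5]
opening: 0.0196
```

Request:
{"method": "arm_command", "body": {
  "plan": [
    [[0.002,0,0.001,0,0,0,0.01],[0.002,0,0.001,0,0,0,0.01],[0.002,0,0.001,0,0,0,0.01]]
  ]
}}

```text
t: 18.07
tool_pos: [0.5749, 0.0065, 0.1249]
tool_rot: [2.622, 0.094, -1.625]
contact_force: [-5.6, -0.0, 4.5]
opening: 0.0195
```

Contact: the vertical force has gone from -6.6 to +4.5 N. Releasing and backing out.

Request:
{"method": "arm_command", "body": {
  "plan": [
    [[0,0,0,0,0,0,0.012],[0,0,0,0,0,0,0.03],[0,0,0,0,0,0,0.06],[0,0,0,0,0,0,0.06],[0,0,0,0,0,0,0.06],[-0.01,0,0,0,0,0,0.06],[-0.02,0,0,0,0,0,0.06],[-0.025,0,0,0,0,0,0.06],[-0.025,0,0,0,0,0,0.06],[-0.02,0,0,0,0,0,0.06],[-0.02,0,-0.01,0,0,0,0.06],[0,0,0,0,0,0,0.06]]
  ]
}}

```text
t: 19.07
tool_pos: [0.5338, 0.0036, 0.2511]
tool_rot: [2.637, 0.089, -1.596]
contact_force: [-0.0, -0.2, 1.9]
opening: 0.0599
```

```bash
python3 - <<'E'
from h import *
st()
N=["caddy","caddy_bar","caddy_pull","jar_near","jar_far","sash_handle","booth_ledge"]
for c in ["wrist","scene","top"]:
    im,M=snap(c,c+"7.png"); marks(c,N,M)
E
```

```text
t 19.07 pos [0.5338 0.0036 0.2511] F [-0.  -0.2  1.9] open 0.0599
[[0.463, 0.08, -0.883], [0.019, -0.997, -0.08], [-0.886, 0.02, -0.463]] q [-0.189 -0.514  2.11   0.121  1.079  1.266]
wrist caddy 0.58 [0.5677 0.0091 0.0276]
wrist caddy_bar 0.79 [0.5702 0.0087 0.1425]
wrist caddy_pull 0.92 [0.4719 0.0009 0.0778]
wrist jar_near 0.86 [0.5278 0.0022 0.0289]
wrist jar_far 0.77 [0.5988 0.0115 0.0323]
wrist sash_handle 0.56 [0.6018 0.012  0.2594]
scene caddy 0.87 [0.5675 0.0051 0.0232]
scene caddy_bar 0.81 [0.5613 0.0081 0.1403]
scene caddy_pull 0.59 [0.4683 0.0013 0.081 ]
scene caddy_pull 0.39 [0.5672 0.0068 0.0207]
scene jar_near 0.8 [0.5311 0.0024 0.0317]
scene jar_far 0.57 [0.6015 0.0094 0.0309]
scene jar_far 0.47 [ 0.546  -0.4675 -0.0007]
scene sash_handle 0.87 [0.6014 0.0116 0.2556]
scene booth_ledge 0.79 [0.5657 0.0069 0.0245]
top caddy 0.69 [0.5705 0.0099 0.0267]
top caddy 0.66 [0.57   0.0119 0.1349]
top caddy_bar 0.87 [0.5687 0.0123 0.1392]
top caddy_bar 0.55 [0.5999 0.0131 0.035 ]
top jar_far 0.47 [0.5964 0.0128 0.0298]
top sash_handle 0.8 [0.603  0.0161 0.2576]
```

View pics/wrist7.png

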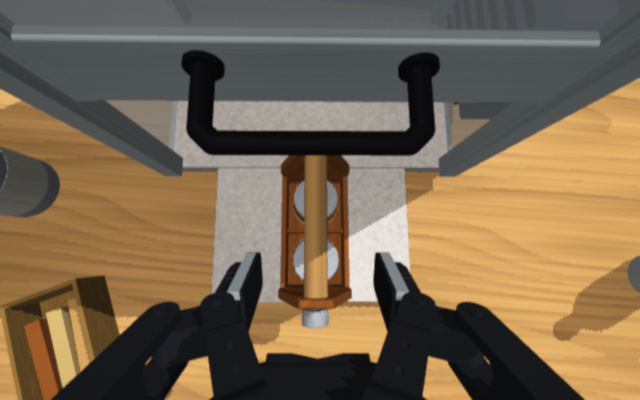

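The wrist view shows the caddy standing squarely on the ledge with both jars in, pull at (315,318) facing the robot, sash handle above. Next comes grasping the pull with a flatter tool. I'll fit a quick kinematic model to see which tilt is reachable.

```bash
python3 - <<'E'
from h import *
from scipy.optimize import least_squares as LS
D=[([-1.368,.053,1.614,0,1.476,-.119],[.1976,-.5923,.2301]),([-.102,-.365,2.141,.125,.904,-.309],[.5579,.0447,.1698]),([-.142,-.065,2.075,.142,.703,-.309],[.6085,.014,.0648]),([-.14,-.259,1.928,.098,1.062,-.242],[.6078,.0136,.2399]),([-.162,-.371,1.876,.098,1.298,-.233],[.5621,.0102,.318]),([-1.121,-.554,2.231,.428,1.333,.275],[.3473,-.2892,.1884]),([-1.005,-.361,2.205,.437,1.13,.28],[.4014,-.2946,.1273]),([-.984,-.413,2.148,.405,1.237,.368],[.4063,-.2891,.1803]),([-.251,-.372,2.116,.201,1.029,1.163],[.5448,-.0134,.1804]),([-.189,-.514,2.11,.121,1.079,1.266],[.5338,.0036,.2511])]
E=lambda s,*a:R.from_euler(s,a if len(a)>1 else a[0])
def fk(q,p,sg):
    h,x0,d,L1,a,L2,Lt,b=p
    A=E('z',q[0]); B=E('y',q[1]); C=E('y',q[1]+q[2])*E('z',sg*q[3])
    w=A.apply([x0,d,h])+A.apply(B.apply([0,0,L1]))+(A*C).apply([a,b,L2]); t=A*C*E('y',q[4])
    return w+t.apply([0,0,Lt]),t.apply([0,0,1]),w
best=None
for sg in (1,-1):
    r=LS(lambda p:np.concatenate([fk(q,p,sg)[0]-x for q,x in D]),[.3,0,.07,.4,0,.4,.25,0]); print(sg,r.x.round(3),abs(r.fun).max())
    if best is None or r.cost<best[0]: best=(r.cost,r.x,sg)
_,p,sg=best
print("tool x model",fk(D[-1][0],p,sg)[1],T()[:3,0])
lo=np.array([-3.01,-1.01,.06,-1.02,.09]);hi=np.array([3.01,2.22,2.58,4.17,2.62])
for tilt in (45,55,60,65,70,80):
  for nm,bx in (("app",-.26),("start",-.182),("end",.042)):
    X=booth([bx+.016,-.005,.08-.016/np.tan(np.radians(tilt))]); tx=cross(BY,tilt)[:,0]
    f=lambda q:np.r_[fk(q,p,sg)[0]-X,(fk(q,p,sg)[1]-tx)*.3]
    r=LS(f,[-.2,-.5,2.2,.1,.6],bounds=(lo,hi)); print(tilt,nm,r.x.round(2),"err",abs(r.fun).max().round(4),"wrist",fk(r.x,p,sg)[2].round(3))
print(calibration("wrist")["hand_eye"])
E
```

```text
1 [ 0.184  0.006  0.087  0.406  0.05   0.6    0.248 -0.018] 0.010192544365587974
-1 [-0.112  0.043  0.115  0.3   -0.18   0.547  0.07  -0.014] 0.06528932459840125
tool x model [ 0.46198477  0.01995893 -0.88666325] [ 0.45210799  0.02125803 -0.89170985]
45 app [-0.36 -0.75  2.58  0.39  0.75] err 0.0462 wrist [ 0.308 -0.021  0.277]
45 start [-0.36 -0.63  2.58  0.61  0.55] err 0.0044 wrist [ 0.321 -0.014  0.243]
45 end [-0.18  0.08  2.03  0.62  0.33] err 0.0 wrist [0.538 0.004 0.239]
55 app [-0.37 -0.74  2.58  0.5   0.65] err 0.0695 wrist [ 0.312 -0.018  0.273]
55 start [-0.38 -0.6   2.58  0.81  0.48] err 0.0275 wrist [ 0.328 -0.012  0.237]
55 end [-0.27  0.05  2.18  1.63  0.29] err 0.0 wrist [0.51  0.002 0.211]
60 app [-0.35 -0.72  2.58  0.54  0.59] err 0.0808 wrist [ 0.314 -0.012  0.27 ]
60 start [-0.39 -0.59  2.58  0.93  0.46] err 0.0384 wrist [ 0.332 -0.012  0.236]
60 end [-0.28  0.05  2.25  2.07  0.36] err 0.0 wrist [0.499 0.001 0.195]
65 app [-0.24 -0.69  2.58  0.4   0.42] err 0.0923 wrist [0.314 0.016 0.26 ]
65 start [-0.42 -0.57  2.58  1.08  0.46] err 0.0495 wrist [ 0.336 -0.016  0.234]
65 end [-0.28  0.07  2.3   2.33  0.46] err 0.0 wrist [0.489 0.    0.177]
70 app [-0.08 -0.54  2.58 -0.08  0.09] err 0.113 wrist [0.315 0.04  0.219]
70 start [-0.49 -0.52  2.58  1.3   0.54] err 0.0633 wrist [ 0.344 -0.034  0.227]
70 end [-0.28  0.09  2.33  2.48  0.57] err 0.0 wrist [ 0.48  -0.001  0.159]
80 app [-0.08 -0.6   2.58 -0.02  0.09] err 0.1175 wrist [0.312 0.042 0.235]
80 start [-0.09 -0.62  2.58  0.07  0.09] err 0.0869 wrist [0.311 0.045 0.239]
80 end [-0.28  0.16  2.35  2.65  0.82] err 0.0 wrist [ 0.469 -0.002  0.12 ]
[[ 1.42559131e-04 -3.12522091e-01  9.49910481e-01 -1.42197394e-01]
 [ 9.99999987e-01  1.10865343e-04 -1.13601505e-04 -9.70477270e-04]
 [-6.98091717e-05  9.49910486e-01  3.12522103e-01 -7.98669595e-02]
 [ 0.00000000e+00  0.00000000e+00  0.00000000e+00  1.00000000e+00]]
```

```bash
python3 - <<'E'
from h import *
H=np.array([.472,.001,.080]); D=cross(BY,35); f=R.from_euler('z',BY,degrees=True).apply([1,0,0])
P=H+.005*f-[0,0,.012]; print(P)
rows([(P+[0,0,.10],D,6),(P+[0,0,.04],D,4)],.06)
E
```

```text
[0.47698246 0.00141839 0.068     ]
[[0.0071,-0.0005,0.0137,0.05,1.35,-0.16,0.06],[0.0068,-0.0005,0.0139,0.05,1.35,-0.16,0.06],[0.0065,-0.0004,0.0141,0.05,1.35,-0.16,0.06],[0.0061,-0.0004,0.0142,0.05,1.35,-0.16,0.06],[0.0058,-0.0004,0.0144,0.05,1.35,-0.16,0.06],[0.0054,-0.0003,0.0145,0.05,1.35,-0.16,0.06],[0.0123,0,0.0086,0,0,0,0.06],[0.0123,0,0.0086,0,0,0,0.06],[0.0123,0,0.0086,0,0,0,0.06],[0.0123,0,0.0086,0,0,0,0.06]] 10
```

Request:
{"method": "arm_command", "body": {
  "plan": [
    [[0.004,0,0.014,0,1.3,-0.2,0.06],[0.004,0,0.014,0,1.3,-0.2,0.06],[0.006,0,0.014,0,1.3,-0.2,0.06],[0.006,0,0.014,0,1.3,-0.2,0.06],[0.006,0,0.014,0,1.3,-0.1,0.06],[0.006,0,0.014,0,1.3,-0.1,0.06],[0,0,0,0,0,0,0.06]]
  ]
}}

```text
t: 20.85
tool_pos: [0.4751, -0.0012, 0.1724]
tool_rot: [2.749, 0.123, -1.423]
contact_force: [-0.1, 0.1, -0.5]
opening: 0.0601
```

```bash
python3 - <<'E'
from h import *
st(); im,M=snap("wrist"); marks("wrist",["caddy_pull","caddy_bar"],M)
H=np.array([.472,.001,.080]); D=cross(BY,35); f=R.from_euler('z',BY,degrees=True).apply([1,0,0])
P=H+.005*f-[0,0,.012]; print(rel(P+[0,0,.03],D),rel(P,D))
E
```

```text
t 20.85 pos [ 0.4751 -0.0012  0.1724] F [-0.1  0.1 -0.5] open 0.0601
[[0.575, 0.091, -0.813], [0.05, -0.996, -0.076], [-0.817, 0.002, -0.577]] q [-0.287 -0.76   2.415  0.268  0.923  1.092]
wrist caddy_pull 0.8 [0.4708 0.0018 0.0784]
wrist caddy_bar 0.72 [0.5679 0.0103 0.1386]
(array([ 0.0647, -0.0038,  0.0482]), array([ 0.5 , -0.66, -0.  ])) (array([ 0.0891, -0.0039,  0.0657]), array([ 0.5 , -0.66, -0.  ]))
```

Request:
{"method": "arm_command", "body": {
  "plan": [
    [[0.008,-0.001,0.006,0.2,-0.2,0,0.06],[0.014,-0.001,0.01,0.2,-0.2,0,0.06],[0.015,-0.001,0.011,0,-0.1,0,0.06],[0.015,0,0.011,0,0,0,0.06],[0.012,0,0.009,0,0,0,0.06],[0.008,0,0.006,0,0,0,0.06],[0.004,0,0.003,0,0,0,0.06],[0,0,0,0,0,0,0.06]]
  ]
}}

```text
t: 21.67
tool_pos: [0.487, 0.0004, 0.0923]
tool_rot: [2.756, 0.115, -1.406]
contact_force: [-0.1, 0.1, 0.1]
opening: 0.0602
```

```bash
python3 - <<'E'
from h import *
st(); im,M=snap("wrist","w8.png"); marks("wrist",["caddy_pull"],M)
im,M=snap("top"); marks("top",["caddy_pull","caddy_bar"],M)
H=np.array([.472,.001,.080]); D=cross(BY,35); f=R.from_euler('z',BY,degrees=True).apply([1,0,0])
P=H+.005*f-[0,0,.012]; print(rel(P,D))
E
```

```text
t 21.67 pos [4.87e-01 4.00e-04 9.23e-02] F [-0.1  0.1  0.1] open 0.0602
[[0.585, 0.087, -0.806], [0.046, -0.996, -0.074], [-0.81, 0.007, -0.587]] q [-0.27  -0.595  2.467  0.317  0.696  1.028]
wrist caddy_pull 0.87 [ 4.696e-01 -1.000e-04  7.600e-02]
top caddy_pull 0.76 [0.4715 0.0032 0.0843]
top caddy_bar 0.87 [0.5662 0.0086 0.1409]
(array([ 0.015 , -0.0024,  0.0236]), array([ 0.38, -1.1 , -0.25]))
```

View pics/w8.png

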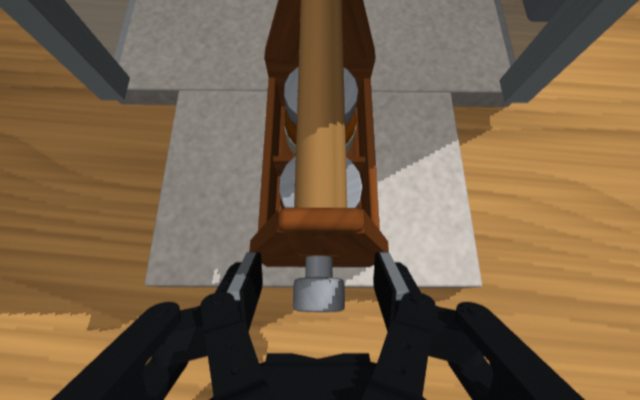

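The pull (320,295) is between the pads. The tips stand 10 mm too far forward, so I'll back up, go down 24 mm and then close.

Request:
{"method": "arm_command", "body": {
  "plan": [
    [[-0.003,0,0.005,0,-0.3,0,0.06],[-0.003,-0.001,0.006,0.2,-0.3,0,0.06],[0.003,-0.001,0.006,0,-0.2,0,0.06],[0.008,0,0.005,0,0,0,0.06],[0.006,0,0.004,0,0,0,0.06],[0.003,0,0.002,0,0,0,0.06],[0,0,0,0,0,0,0.06]]
  ]
}}

```text
t: 22.5
tool_pos: [0.4739, -0.0005, 0.0703]
tool_rot: [2.755, 0.106, -1.406]
contact_force: [0.4, 0.3, 0.3]
opening: 0.0599
```

```bash
python3 - <<'E'
from h import *
st(); im,M=snap("wrist"); marks("wrist",["caddy_pull"],M)
H=np.array([.4715,.001,.080]); D=cross(BY,35); f=R.from_euler('z',BY,degrees=True).apply([1,0,0])
P=H+.005*f-[0,0,.012]; print(rel(P,D))
E
```

```text
t 22.5 pos [ 0.4739 -0.0005  0.0703] F [0.4 0.3 0.3] open 0.0599
[[0.585, 0.082, -0.807], [0.04, -0.997, -0.072], [-0.81, 0.01, -0.586]] q [-0.279 -0.604  2.512  0.331  0.663  1.004]
wrist caddy_pull 0.73 [0.4691 0.0013 0.075 ]
(array([ 0.0039, -0.0019, -0.0001]), array([ 0.27, -0.94, -0.52]))
```

Close on the pull.

Request:
{"method": "arm_command", "body": {
  "plan": [
    [[0.003,-0.001,0,0,0,0,0.05],[0,0,0,0,0,0,0.03],[0,0,0,0,0,0,0.015],[0,0,0,0,0,0,0.015],[0,0,0,0,0,0,0.015],[0,0,0,0,0,0,0.015]]
  ],
  "squeeze": 40
}}

```text
t: 23.1
tool_pos: [0.477, 0.0003, 0.0698]
tool_rot: [2.756, 0.105, -1.403]
contact_force: [-0.0, -0.3, -0.2]
opening: 0.0283
```

```bash
python3 - <<'E'
from h import *
st(); M=T(); f=R.from_euler('z',BY,degrees=True).apply([1,0,0])
rows([(M[:3,3]+.01*f,M[:3,:3],1)],.015)
E
```

```text
t 23.1 pos [4.77e-01 3.00e-04 6.98e-02] F [-0.  -0.3 -0.2] open 0.0283
[[0.587, 0.082, -0.805], [0.039, -0.997, -0.073], [-0.809, 0.011, -0.588]] q [-0.273 -0.59   2.506  0.33   0.651  1.007]
[[0.0059,-0,-0.0081,0,0,0,0.015]] 1
```

Request:
{"method": "arm_command", "body": {
  "plan": [
    [[0.003,0,-0.004,0,0,0,0.015],[0.005,0,-0.006,0,0,0,0.015],[0.006,0,-0.008,0,0,0,0.015],[0.006,0,-0.008,0,0,0,0.015],[0.006,0,-0.008,0,0,0,0.015]]
  ]
}}

```text
t: 23.52
tool_pos: [0.5206, 0.0039, 0.0698]
tool_rot: [2.755, 0.106, -1.402]
contact_force: [-6.8, -0.3, 4.7]
opening: 0.0285
```

```bash
python3 - <<'E'
from h import *
st(); M=T(); B=R.from_euler('z',BY,degrees=True); print("booth",B.inv().apply(M[:3,3]-BO))
E
```

```text
t 23.52 pos [0.5206 0.0039 0.0698] F [-6.8 -0.3  4.7] open 0.0285
[[0.587, 0.083, -0.805], [0.039, -0.996, -0.074], [-0.809, 0.012, -0.588]] q [-0.229 -0.413  2.398  0.323  0.573  1.035]
booth [-0.13467441 -0.00381249  0.06983958]
```

Request:
{"method": "arm_command", "body": {
  "plan": [
    [[0.006,0,-0.008,0,0,0,0.015],[0.006,0,-0.008,0,0,0,0.015],[0.006,0,-0.008,0,0,0,0.015],[0.006,0,-0.008,0,0,0,0.015],[0.006,0,-0.008,0,0,0,0.015],[0.006,0,-0.008,0,0,0,0.015],[0.005,0,-0.006,0,0,0,0.015],[0.003,0,-0.004,0,0,0,0.015],[0,0,0,0,0,0,0.015]]
  ]
}}

```text
t: 24.27
tool_pos: [0.5992, 0.011, 0.0699]
tool_rot: [2.753, 0.111, -1.403]
contact_force: [-0.6, -1.0, 0.6]
opening: 0.0284
```

```bash
python3 - <<'E'
from h import *
st(); M=T(); B=R.from_euler('z',BY,degrees=True); print("booth",B.inv().apply(M[:3,3]-BO))
for c in ["scene","top"]:
    im,W=snap(c,c+"9.png"); marks(c,["caddy","caddy_bar","caddy_pull","jar_near","sash_handle"],W)
E
```

```text
t 24.27 pos [0.5992 0.011  0.0699] F [-0.6 -1.   0.6] open 0.0284
[[0.586, 0.086, -0.806], [0.041, -0.996, -0.077], [-0.809, 0.012, -0.588]] q [-0.172 -0.167  2.209  0.297  0.504  1.091]
booth [-0.05579114 -0.0032936   0.06986395]
scene caddy 0.72 [0.6885 0.0195 0.0226]
scene caddy_bar 0.67 [0.6887 0.0195 0.1371]
scene caddy_pull 0.36 [ 0.6011  0.4136 -0.    ]
scene jar_near 0.75 [0.6555 0.0146 0.0315]
top caddy 0.75 [0.69   0.023  0.0275]
top caddy_bar 0.86 [0.6915 0.0211 0.1372]
top caddy_bar 0.51 [0.658  0.0201 0.0041]
top caddy_pull 0.85 [0.5954 0.016  0.0823]
top jar_near 0.42 [0.6573 0.0164 0.0309]
top sash_handle 0.59 [0.601  0.0155 0.2574]
```

Request:
{"method": "arm_command", "body": {
  "plan": [
    [[0,0,0,0,0,0,0.04],[0,0,0,0,0,0,0.06],[0,0,0,0,0,0,0.06],[0,0,0,0,3,0,0.06],[0,0,0,0,4,0,0.06],[0,0,0,0,4,0,0.06],[0,0,0,0,3,0,0.06],[0,0,0,0,0,0,0.06]]
  ]
}}

```text
t: 25.53
tool_pos: [0.5991, 0.0116, 0.0713]
tool_rot: [2.905, 0.123, -1.076]
contact_force: [-0.7, 1.2, -0.9]
opening: 0.0602
```

```bash
python3 - <<'E'
from h import *
st(); M=T(); B=R.from_euler('z',BY,degrees=True); print("booth",B.inv().apply(M[:3,3]-BO))
im,W=snap("wrist","w10.png"); marks("wrist",["caddy_pull","caddy_bar"],W)
im,W=snap("top"); marks("top",["caddy_bar","caddy_pull"],W)
D=cross(BY,50); H=booth([-.061,-.004,.080]); f=B.apply([1,0,0]); print(H,rel(H+.006*f-[0,0,.010],D))
E
```

```text
t 25.53 pos [0.5991 0.0116 0.0713] F [-0.7  1.2 -0.9] open 0.0602
[[0.756, 0.088, -0.648], [0.06, -0.996, -0.066], [-0.652, 0.011, -0.758]] q [-0.206 -0.208  2.332  0.891  0.277  0.495]
booth [-0.05584919 -0.00275385  0.07127564]
wrist caddy_pull 0.78 [0.591  0.0111 0.0773]
wrist caddy_bar 0.91 [0.692  0.0198 0.1396]
top caddy_bar 0.66 [0.6906 0.022  0.1414]
top caddy_pull 0.63 [0.5924 0.0161 0.083 ]
[0.59404865 0.00990968 0.08      ] (array([0.0015, 0.0006, 0.0049]), array([ 0.81,  0.46, -0.26]))
```

Tilt is now about 49°, still around the pull. Close again.

Request:
{"method": "arm_command", "body": {
  "plan": [
    [[0.001,0,0.002,0,0,0,0.04],[0,0,0,0,0,0,0.015],[0,0,0,0,0,0,0.015],[0,0,0,0,0,0,0.015],[0,0,0,0,0,0,0.015],[0,0,0,0,0,0,0.015]]
  ]
}}

```text
t: 26.33
tool_pos: [0.6028, 0.0111, 0.0741]
tool_rot: [2.905, 0.123, -1.067]
contact_force: [-0.8, 0.5, -0.0]
opening: 0.0284
```

```bash
python3 - <<'E'
from h import *
st(); M=T(); f=R.from_euler('z',BY,degrees=True).apply([1,0,0]); print("booth",R.from_euler('z',BY,degrees=True).inv().apply(M[:3,3]-BO))
rows([(M[:3,3]+.01*f,M[:3,:3],1)],.015)
E
```

```text
t 26.33 pos [0.6028 0.0111 0.0741] F [-0.8  0.5 -0. ] open 0.0284
[[0.76, 0.09, -0.644], [0.059, -0.996, -0.069], [-0.648, 0.015, -0.762]] q [-0.205 -0.204  2.325  0.897  0.276  0.488]
booth [-0.05213555 -0.00353176  0.07413861]
[[0.0076,0.0001,-0.0065,0,0,0,0.015]] 1
```

Request:
{"method": "arm_command", "body": {
  "plan": [
    [[0.004,0,-0.003,0,0,0,0.015],[0.006,0,-0.005,0,0,0,0.015],[0.007,0,-0.006,0,0,0,0.015],[0.007,0,-0.006,0,0,0,0.015],[0.007,0,-0.006,0,0,0,0.015]]
  ]
}}

```text
t: 26.75
tool_pos: [0.6437, 0.0149, 0.0741]
tool_rot: [2.905, 0.123, -1.066]
contact_force: [-5.0, -1.1, 2.9]
opening: 0.0285
```

```bash
python3 - <<'E'
from h import *
st(); M=T(); print("booth",R.from_euler('z',BY,degrees=True).inv().apply(M[:3,3]-BO))
E
```

```text
t 26.75 pos [0.6437 0.0149 0.0741] F [-5.  -1.1  2.9] open 0.0285
[[0.76, 0.09, -0.644], [0.059, -0.996, -0.069], [-0.647, 0.015, -0.762]] q [-0.177 -0.091  2.227  0.902  0.247  0.498]
booth [-0.01108855 -0.00320643  0.07411963]
```

Request:
{"method": "arm_command", "body": {
  "plan": [
    [[0.007,0,-0.006,0,0,0,0.015],[0.007,0,-0.006,0,0,0,0.015],[0.007,0,-0.006,0,0,0,0.015],[0.007,0,-0.006,0,0,0,0.015],[0.005,0,-0.0045,0,0,0,0.015],[0.003,0,-0.0025,0,0,0,0.015],[0.002,0,-0.002,0,0,0,0.015],[0,0,0,0,0,0,0.015]]
  ]
}}

```text
t: 27.42
tool_pos: [0.7006, 0.0203, 0.0742]
tool_rot: [2.904, 0.124, -1.067]
contact_force: [-5.3, -1.3, 3.6]
opening: 0.0286
```

```bash
python3 - <<'E'
from h import *
st(); M=T(); b=lambda v:R.from_euler('z',BY,degrees=True).inv().apply(v-BO); print("booth",b(M[:3,3]))
for c in ["scene","top","wrist"]:
    im,W=snap(c,c+"11.png")
    for n in ["caddy","caddy_bar","caddy_pull","jar_far"]:
        for d in mark_of(c,n)[:1]: print(c,n,d["conf"],b((W@np.r_[d["at"],1])[:3]).round(4))
E
```

```text
t 27.42 pos [0.7006 0.0203 0.0742] F [-5.3 -1.3  3.6] open 0.0286
[[0.759, 0.091, -0.644], [0.06, -0.996, -0.07], [-0.648, 0.014, -0.762]] q [-0.145  0.047  2.092  0.856  0.226  0.563]
booth [ 0.04602711 -0.00260329  0.0741566 ]
scene caddy_pull 0.46 [-0.0526 -0.0035  0.2567]
top caddy_pull 0.43 [0.0356 0.0041 0.0837]
wrist caddy 0.83 [0.1299 0.0006 0.0274]
wrist caddy_bar 0.71 [0.135  0.0013 0.142 ]
```

Caddy is in: the pull's outer face is about 25 mm behind the sash plane. Release and back out along the tool axis.

Request:
{"method": "arm_command", "body": {
  "plan": [
    [[0,0,0,0,0,0,0.035],[0,0,0,0,0,0,0.055],[0,0,0,0,0,0,0.055],[0,0,0,0,0,0,0.055],[-0.008,0,0,0,0,0,0.055],[-0.015,0,0,0,0,0,0.055],[-0.02,0,0,0,0,0,0.055],[-0.025,0,0,0,0,0,0.055],[-0.025,0,0,0,0,0,0.055],[-0.025,0,0,0,0,0,0.055],[-0.025,0,0,0,0,0,0.055],[-0.02,0,0,0,0,0,0.055],[-0.01,0,0,0,0,0,0.055],[0,0,0,0,0,0,0.055]]
  ]
}}

```text
t: 29.33
tool_pos: [0.5624, 0.0094, 0.1895]
tool_rot: [2.902, 0.123, -1.072]
contact_force: [-0.6, 1.0, 0.7]
opening: 0.0554
```

```bash
python3 - <<'E'
from h import *
st(); b=lambda v:R.from_euler('z',BY,degrees=True).inv().apply(v-BO)
for c in ["scene","top","wrist"]:
    im,W=snap(c,c+"12.png")
    for n in ["caddy","caddy_bar","caddy_pull","jar_near","jar_far","sash_handle"]:
        for d in mark_of(c,n)[:1]: print(c,n,round(d["conf"],2),b((W@np.r_[d["at"],1])[:3]).round(4))
H=booth([-.055,0,.26]); D=down(BY,22); R0=T()[:3,:3]; S=Slerp([0,1],R.from_matrix([R0,D]))
p=T()[:3,3]; Q=H-.10*D[:,0]; mid=np.array([.50,.01,.33]); print(Q)
rows([(mid,S(.5).as_matrix(),9),(Q,D,9)],.045)
E
```

```text
t 29.33 pos [0.5624 0.0094 0.1895] F [-0.6  1.   0.7] open 0.0554
[[0.757, 0.09, -0.647], [0.058, -0.996, -0.07], [-0.651, 0.016, -0.759]] q [-0.233 -0.576  2.363  0.449  0.562  0.958]
scene sash_handle 0.72 [-0.0519 -0.0037  0.2542]
top caddy_bar 0.55 [-0.0887 -0.0003  0.021 ]
top caddy_pull 0.35 [0.0369 0.0027 0.083 ]
top jar_near 0.62 [-0.23    0.2964  0.0003]
top sash_handle 0.61 [-0.0543 -0.0013  0.2562]
wrist caddy 0.84 [1.311e-01 1.000e-04 2.780e-02]
wrist sash_handle 0.82 [-0.0541  0.0008  0.2538]
[0.56236361 0.01126309 0.35271839]
[[-0.0156,-0.0004,-0.0075,-4.85,-1.16,-1.2,0.045],[-0.0158,-0.0001,-0.0072,-4.85,-1.16,-1.2,0.045],[-0.0159,0.0001,-0.0069,-4.85,-1.16,-1.2,0.045],[-0.0161,0.0004,-0.0065,-4.85,-1.16,-1.2,0.045],[-0.0162,0.0006,-0.0062,-4.85,-1.16,-1.2,0.045],[-0.0163,0.0007,-0.0058,-4.85,-1.16,-1.2,0.045],[-0.0165,0.0008,-0.0054,-4.85,-1.16,-1.2,0.045],[-0.0166,0.0009,-0.005,-4.85,-1.16,-1.2,0.045],[-0.0167,0.001,-0.0046,-4.85,-1.16,-1.2,0.045],[0.0019,0.0055,-0.0045,-4.85,-1.16,-1.2,0.045],[0.0017,0.0059,-0.0041,-4.85,-1.16,-1.2,0.045],[0.0015,0.0063,-0.0036,-4.85,-1.16,-1.2,0.045],[0.0013,0.0066,-0.0031,-4.85,-1.16,-1.2,0.045],[0.0011,0.0068,-0.0025,-4.85,-1.16,-1.2,0.045],[0.0009,0.007,-0.002,-4.85,-1.16,-1.2,0.045],[0.0007,0.0072,-0.0014,-4.85,-1.16,-1.2,0.045],[0.0006,0.0073,-0.0008,-4.85,-1.16,-1.2,0.045],[0.0004,0.0074,-0.0002,-4.85,-1.16,-1.2,0.045]] 18
```

View pics/wrist12.png

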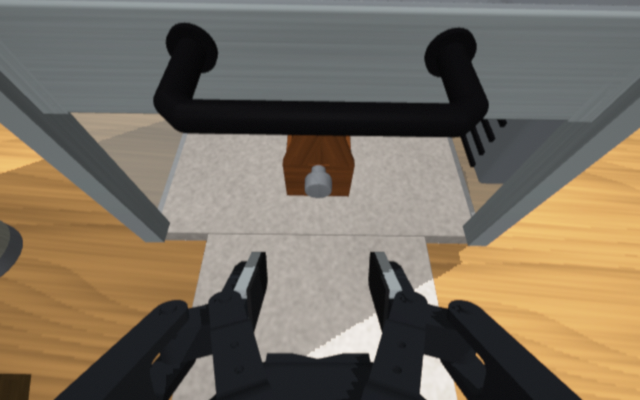

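Caddy is wholly behind the sash plane, with the pull at (318,182) and the sash edge at row 235. Now re-orienting for the handle.

Request:
{"method": "arm_command", "body": {
  "plan": [
    [[-0.015,0,-0.004,-3,-0.8,-0.8,0.045],[-0.016,0,-0.006,-4.8,-1.2,-1.2,0.045],[-0.016,0,-0.007,-4.8,-1.2,-1.2,0.045],[-0.016,0,-0.006,-4.8,-1.2,-1.2,0.045],[-0.016,0.001,-0.006,-4.8,-1.2,-1.2,0.045],[-0.016,0.001,-0.006,-4.8,-1.2,-1.2,0.045],[-0.016,0.001,-0.005,-4.8,-1.2,-1.2,0.045],[-0.016,0.001,-0.005,-4.8,-1.2,-1.2,0.045],[-0.016,0.001,-0.005,-4.8,-1.2,-1.2,0.045],[0.001,0.005,-0.004,-4.8,-1.2,-1.2,0.045],[0.001,0.006,-0.004,-4.8,-1.2,-1.2,0.045],[0.001,0.006,-0.004,-4.8,-1.2,-1.2,0.045],[0.001,0.006,-0.003,-4.8,-1.2,-1.2,0.045],[0.001,0.006,-0.003,-4.8,-1.2,-1.2,0.045],[0.001,0.006,-0.002,-4.8,-1.2,-1.2,0.045],[0.001,0.006,-0.001,-4.8,-1.2,-1.2,0.045],[0.001,0.006,-0.001,-4.8,-1.2,-1.2,0.045],[0,0.004,0,-3,-1,-1,0.045],[0,0,0,0,0,0,0.045]]
  ]
}}

```text
t: 31.97
tool_pos: [0.5506, 0.0103, 0.3529]
tool_rot: [1.313, 0.971, -0.879]
contact_force: [-0.3, 0.7, -0.3]
opening: 0.0451
```

```bash
python3 - <<'E'
from h import *
st(); im,W=snap("wrist"); marks("wrist",["sash_handle"],W)
H=booth([-.055,0,.257]); D=down(BY,22); print(rel(H-.08*D[:,0],D),rel(H+.017*D[:,0],D))
E
```

```text
t 31.97 pos [0.5506 0.0103 0.3529] F [-0.3  0.7 -0.3] open 0.0451
[[0.362, 0.929, 0.073], [0.019, 0.071, -0.997], [-0.932, 0.362, 0.008]] q [-0.155 -0.42   1.858  0.077  1.341 -0.233]
wrist sash_handle 0.86 [0.6044 0.0151 0.255 ]
(array([ 0.0269,  0.0111, -0.0005]), array([-0.56,  0.6 ,  0.8 ])) (array([ 0.1239,  0.0125, -0.0015]), array([-0.56,  0.6 ,  0.8 ]))
```

Request:
{"method": "arm_command", "body": {
  "plan": [
    [[0.008,0.003,0,-0.2,0.2,0.3,0.045],[0.018,0.004,0,-0.2,0.2,0.3,0.045],[0.022,0.004,0,-0.1,0.1,0.2,0.045],[0.02,0.001,0,0,0,0,0.045],[0.014,0,0,0,0,0,0.045],[0.006,0,0,0,0,0,0.045],[0,0,0,0,0,0,0.045]]
  ]
}}

```text
t: 32.65
tool_pos: [0.5942, 0.0118, 0.2701]
tool_rot: [1.329, 0.964, -0.86]
contact_force: [0.2, -0.4, -0.1]
opening: 0.045
```

```bash
python3 - <<'E'
from h import *
st(); im,W=snap("wrist","w13.png"); marks("wrist",["sash_handle"],W)
H=booth([-.054,0,.257]); D=down(BY,22); print(rel(H+.017*D[:,0],D))
E
```

```text
t 32.65 pos [0.5942 0.0118 0.2701] F [ 0.2 -0.4 -0.1] open 0.045
[[0.379, 0.922, 0.074], [0.031, 0.067, -0.997], [-0.925, 0.38, -0.003]] q [-0.146 -0.294  1.901  0.094  1.156 -0.241]
wrist sash_handle 0.7 [0.6026 0.015  0.2576]
(array([ 0.0334, -0.0001, -0.0022]), array([-0.55,  0.07, -0.49]))
```

View pics/w13.png

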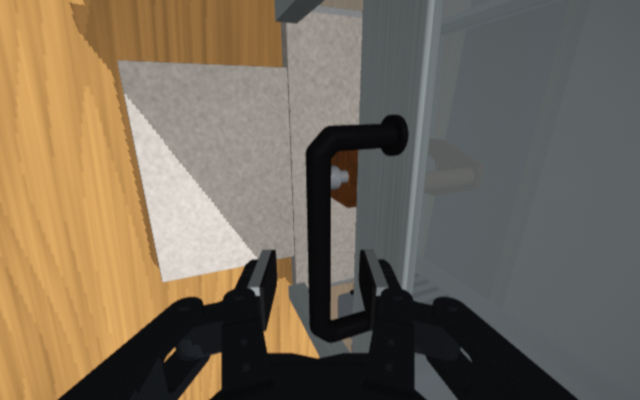

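The bar at column 318 is centred between the pads. Advance 33 mm and close.

Request:
{"method": "arm_command", "body": {
  "plan": [
    [[0.01,0,0,0,0,0,0.045],[0.012,0,0,0,0,0,0.045],[0.008,0,0,0,0,0,0.045],[0.003,0,0,0,0,0,0.045],[0,0,0,0,0,0,0.03],[0,0,0,0,0,0,0.005],[0,0,0,0,0,0,0.005],[0,0,0,0,0,0,0.005],[0,0,0,0,0,0,0.005],[0,0,0,0,0,0,0.005]]
  ],
  "squeeze": 80
}}

```text
t: 33.58
tool_pos: [0.6065, 0.0123, 0.2411]
tool_rot: [1.326, 0.963, -0.86]
contact_force: [0.3, 0.0, -0.2]
opening: 0.0116
```

```bash
python3 - <<'E'
from h import *
st(); M=T(); rows([(M[:3,3]-[0,0,.01],M[:3,:3],1)],.005)
E
```

```text
t 33.58 pos [0.6065 0.0123 0.2411] F [ 0.3  0.  -0.2] open 0.0116
[[0.379, 0.922, 0.075], [0.029, 0.069, -0.997], [-0.925, 0.38, -0.001]] q [-0.14  -0.244  1.909  0.092  1.098 -0.242]
[[0.0093,-0.0038,0,0,0,0,0.005]] 1
```

Request:
{"method": "arm_command", "body": {
  "plan": [
    [[0.003,-0.001,0,0,0,0,0.005],[0.005,-0.002,0,0,0,0,0.005],[0.007,-0.003,0,0,0,0,0.005],[0.007,-0.003,0,0,0,0,0.005],[0.007,-0.003,0,0,0,0,0.005],[0.007,-0.003,0,0,0,0,0.005],[0.007,-0.003,0,0,0,0,0.005],[0.007,-0.003,0,0,0,0,0.005],[0.007,-0.003,0,0,0,0,0.005],[0.007,-0.003,0,0,0,0,0.005]]
  ]
}}

```text
t: 34.42
tool_pos: [0.6066, 0.0123, 0.1769]
tool_rot: [1.325, 0.96, -0.856]
contact_force: [-4.3, -1.2, 5.3]
opening: 0.0115
```

```bash
python3 - <<'E'
from h import *
st(); M=T(); rows([(M[:3,3]-[0,0,.01],M[:3,:3],1)],.005)
E
```

```text
t 34.42 pos [0.6066 0.0123 0.1769] F [-4.3 -1.2  5.3] open 0.0115
[[0.383, 0.921, 0.077], [0.028, 0.072, -0.997], [-0.923, 0.384, 0.001]] q [-0.14  -0.194  1.976  0.099  0.976 -0.257]
[[0.0092,-0.0038,-0,0,0,0,0.005]] 1
```

Request:
{"method": "arm_command", "body": {
  "plan": [
    [[0.007,-0.003,0,0,0,0,0.005],[0.007,-0.003,0,0,0,0,0.005],[0.007,-0.003,0,0,0,0,0.005],[0.007,-0.003,0,0,0,0,0.005],[0.007,-0.003,0,0,0,0,0.005],[0.007,-0.003,0,0,0,0,0.005],[0.007,-0.003,0,0,0,0,0.005],[0.007,-0.003,0,0,0,0,0.005],[0.007,-0.003,0,0,0,0,0.005],[0.007,-0.003,0,0,0,0,0.005],[0.006,-0.003,0,0,0,0,0.005],[0.004,-0.002,0,0,0,0,0.005],[0.003,-0.001,0,0,0,0,0.005]]
  ]
}}

```text
t: 35.5
tool_pos: [0.6066, 0.0123, 0.076]
tool_rot: [1.327, 0.956, -0.853]
contact_force: [-3.1, -0.3, 3.7]
opening: 0.0112
```

Request:
{"method": "arm_command", "body": {
  "plan": [
    [[0.004,-0.002,0,0,0,0,0.005],[0.004,-0.002,0,0,0,0,0.005],[0.004,-0.002,0,0,0,0,0.005],[0.003,-0.001,0,0,0,0,0.005],[0.003,-0.001,0,0,0,0,0.005],[0.003,-0.001,0,0,0,0,0.005]]
  ]
}}

```text
t: 36.0
tool_pos: [0.6068, 0.0123, 0.0573]
tool_rot: [1.324, 0.961, -0.854]
contact_force: [-37.6, -0.6, 45.8]
opening: 0.0113
```

Request:
{"method": "arm_command", "body": {
  "plan": [
    [[0,0,0,0,0,0,0.005],[0,0,0,0,0,0,0.005]]
  ]
}}

```text
t: 36.17
tool_pos: [0.6066, 0.0123, 0.0578]
tool_rot: [1.324, 0.96, -0.854]
contact_force: [3.3, 0.6, -0.6]
opening: 0.011
```

```bash
python3 - <<'E'
from h import *
st()
for c in ["scene","top","wrist"]:
    im,W=snap(c,c+"14.png"); marks(c,["sash_handle","caddy"],W)
a=cv2.imread("pics/scene0.png")[60:300,300:500]; b=cv2.imread("pics/scene14.png")[60:300,300:500]
cv2.imwrite("pics/c14.png",cv2.resize(np.hstack([a,b]),None,fx=2,fy=2,interpolation=cv2.INTER_CUBIC))
E
```

```text
t 36.17 pos [0.6066 0.0123 0.0578] F [ 3.3  0.6 -0.6] open 0.011
[[0.384, 0.92, 0.079], [0.029, 0.073, -0.997], [-0.923, 0.385, 0.001]] q [-0.141 -0.037  2.052  0.123  0.744 -0.295]
scene sash_handle 0.78 [0.6047 0.0094 0.0731]
top sash_handle 0.73 [0.5998 0.0154 0.0732]
top sash_handle 0.53 [ 0.5474 -0.4656 -0.0011]
top caddy 0.46 [0.6031 0.0162 0.0686]
wrist sash_handle 0.91 [0.6061 0.0163 0.0715]
```

The handle is 5 mm lower than at the start, which agrees with shut. One more press will confirm the stop.

Request:
{"method": "arm_command", "body": {
  "plan": [
    [[0.006,-0.0025,0,0,0,0,0.005],[0.004,-0.0015,0,0,0,0,0.005]]
  ]
}}

```text
t: 36.78
tool_pos: [0.6067, 0.0124, 0.0573]
tool_rot: [1.318, 0.969, -0.856]
contact_force: [-34.7, -0.9, 36.5]
opening: 0.011
```

At the stop. Release and withdraw.

Request:
{"method": "arm_command", "body": {
  "plan": [
    [[0,0,0,0,0,0,0.005],[0,0,0,0,0,0,0.02],[0,0,0,0,0,0,0.04],[0,0,0,0,0,0,0.04],[0,0,0,0,0,0,0.04],[-0.01,0,0,0,0,0,0.04],[-0.02,0,0,0,0,0,0.04],[-0.025,0,0,0,0,0,0.04],[-0.025,0,0,0,0,0,0.04],[-0.025,-0.005,0,0,0,0,0.04],[-0.02,-0.01,0,0,0,0,0.04],[-0.01,-0.005,0,0,0,0,0.04],[0,0,0,0,0,0,0.04]]
  ]
}}

```text
t: 37.87
tool_pos: [0.5298, 0.0061, 0.1766]
tool_rot: [1.314, 0.979, -0.866]
contact_force: [0.5, -0.4, -0.2]
opening: 0.0399
```

```bash
python3 - <<'E'
from h import *
st()
for c in ["scene","top","wrist"]:
    im,W=snap(c,c+"15.png"); marks(c,["sash_handle","caddy","caddy_bar","jar_near","jar_far"]+(["offcut_box","paint_tin","flask"] if c!="wrist" else []),W)
E
```

```text
t 37.87 pos [0.5298 0.0061 0.1766] F [ 0.5 -0.4 -0.2] open 0.0399
[[0.364, 0.928, 0.084], [0.03, 0.078, -0.996], [-0.931, 0.365, 0.001]] q [-0.18  -0.395  2.131  0.11   1.046 -0.302]
scene sash_handle 0.25 [0.6004 0.4134 0.0015]
scene offcut_box 0.67 [ 0.4074  0.2937 -0.0048]
scene paint_tin 0.98 [ 5.991e-01  4.142e-01 -1.000e-04]
scene flask 0.77 [ 0.549  -0.4673 -0.0009]
top sash_handle 0.91 [0.5997 0.0151 0.0734]
top caddy 0.29 [0.3986 0.2973 0.0019]
top caddy 0.19 [0.6008 0.4156 0.001 ]
top offcut_box 0.81 [0.4003 0.2959 0.0012]
top paint_tin 0.75 [0.5988 0.4169 0.0016]
top flask 0.69 [ 0.5445 -0.4638  0.0014]
wrist sash_handle 0.64 [0.6017 0.0158 0.074 ]
```

```bash
python3 -c "
from h import *
print(finish_job())"
```

```text
the job is handed in; nothing more can be done
None
```

The caddy is inside the booth behind the shut sash, and I handed the job in at about 38 s of the 72 s allowed.

I raised the sash to its upper stop and carried the caddy upright by its bar to the ledge. I set it down there with its pull towards the robot and let go. I then gripped the pull and slid the caddy in, letting go once partway to take the pull again at a flatter angle. Last, I lowered the sash slowly by its handle (about 0.1 m/s, slower at the end) and withdrew the arm clear.

**What the last checks showed:**
- **Sash up:** at the top it did not move under a 48 N pull. Later readings put the handle 3–5 mm lower than at the stop, so it may have settled slightly before I lowered it, or this may be camera error.
- **Sash shut:** it did not move under two presses of 46 N and 37 N. The handle reads z ≈ 0.0735, where shut should be 0.070; I put the difference down to camera error. The measured travel of about 0.188 m fits the nominal 0.19 m.
- **Caddy:** before the sash came down, the pull's outer face was about 25 mm behind the sash plane and the caddy stood level.
- **Bystanders:** the box, tin and bottle read within about 4 mm of where they started, which is the accuracy of the measurement.

**Not confirmed:**
- With the sash shut, the networks no longer found the caddy or jars, so the jars were last seen seated on the ledge, before the slide.
- My last check picture was refused by the viewer limit, so the final check rests on the network readings and forces alone.

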